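# Restock the blue ink lane

## Robot

A 7-joint arm with a two-finger parallel gripper is mounted at the origin on the work surface. World frame = base frame: x ahead of the robot, y to its left, z up, the work surface at z = 0. Lengths are in m, angles in degrees, forces in N, time in s.
With the tool pointing down it reaches from about 0.425 to 0.875 m from the base axis. Payload 4.7 kg.
Tool frame: the origin (TCP) lies at the very end of the fingers, on their centre line; the grasp point (between the pads) lies 19 mm behind it; z points along the fingers, y is the direction in which the jaws open and shut (so a half turn about z gives the same grasp; the last joint's range is limited). The gripper opens to 87 mm and grips with 3 to 60 N. Pads are 19 mm wide; open, the fingers measure 117 mm over their backs; the gripper's body (75 mm by 190 mm) begins 51 mm behind the grasp point.
Start: joints at [-66.171, 18.392, -4.016, 83.108, 1.295, 78.541, -3.26], TCP at [0.254, 0.598, 0.191] pointing down, gripper open.
Joint ranges: [-163.93, 163.93], [-17.29, 119.83], [-79.2, 71.16], [3.27, 140.29], [-89.18, 269.18], [5.43, 117.66], [-154.24, 154.24]. Speed limits (degrees/s): [147.25, 147.25, 180, 180, 180, 180, 180].

## Interface

Orientations are given as [roll, pitch, yaw] about the fixed x, y, z axes, in that order (R = Rz(yaw) Ry(pitch) Rx(roll)).
In Python, from cell import monitor, read_camera, camera_info, env, look_for gives the robot as it stands.
- The arm moves only by the tool servo_tool, never from a script. Its argument "commands" is one flat list of numbers, 6 for each row, row after row: the shift along the tool's x, y, z in mm, then the turn, a rotation vector about the tool's x, y, z in degrees. A call has 1 to 10 rows; each row shifts and turns the commanded pose from where the row before left it, along the tool's axes as they then stand; what a row does not reach is not made up. A row lasts 1/10 s, in which the tool goes at most 50 mm and 8.59 degrees, less where a joint would pass 70% of its speed; a pose out of reach is approached as far as the arm can. A call is refused whole if a number of a shift passes 50 or a number of a turn 8.59, either way. A call with a gripper value outside its range is refused whole. "jaw" is the finger opening in mm, from 0 to 87, set as the call begins (left out, the last holds). The fingers move at their own pace and stop on an object; "newtons" is the grip in N (left out, the last holds). Time passes only in rows, so rows that do not move let the fingers close. It gives the time, the measured TCP pose, the force and the opening at its end, in the units of the state.
- monitor.get_obs(): the state, without advancing time (a new reading comes with each control period).
- read_camera(name): name is "side" or "top"; returns (picture, depth): 400x640x3 uint8, red, green, blue; 400x640 float32, m along the optical axis (not along the pixel's ray), 0 where there is no reading.
- camera_info(name): a dict with "camera_matrix" (3x3 intrinsics, pixels), "R" (3x3) and "t" (3): a world point X has camera coordinates R X + t. Camera axes: x right, y down, z forward; pixel columns grow to the right and rows downward; lengths in m; the calibration is good to about 2 mm. A picture is of the moment at which its call begins. camera_info takes no time and is no camera call.
- env.sign_off(): hands the job in, once; it reports no verdict.
Trained networks look in the newest picture that a camera, given by its name, has taken for a name from the list of things; names that differ only in an ending like _2 or _b are one class to them, and where a whole thing is asked for, a point or a joint stands for the part that bears it (a point fixed in the world has none). Each returns a list of dicts, best first, with "conf" (0 to 1); they miss things now and then, are a little off and sometimes report something else, mostly with a low value. They report only what shows in the picture. A call takes as long as a camera call. They do not tell look-alikes from the thing itself.
- look_for(camera, label): "box" ([left, top, width, height] in pixels, round what is visible of it).
The state is a dict: "time_s": time; "qpos": joint angles; "joint_velocities": joint speeds; "effort": joint torques, N m; "tool_pos": TCP position; "tool_rot": TCP orientation; "force": force on the tool from outside, world axes, zero at the start; "wrist_torque": the same for the moment, N m; "grip_width": finger opening in m.
Only numpy, scipy, OpenCV 4.12 (cv2) and the standard library are available. Lean on these libraries where they do the work, as an engineer would, in place of code of your own. Each camera call takes 0.05 s, during which the arm holds its last target.

## Task

Restock the blue ink: push the two loose blue bottles, one behind another, into the lane of the rack where a blue bottle already stands, so that all three stand upright in single file, closed up against one another and against the end stop. Tip no bottle, and leave the red and yellow bottles and the cup, tin and book where they are.

Things in the scene. Friction and masses are not known exactly. Their poses are not given: they have to be found in the camera images.
- rack: Bottle rack fixed to the table. Origin: on the table, middle of the open end; x runs level along the lanes from open end to end stop, y across, z up. No floor: bottles stand and slide on the table. Three straight lanes, centre lines at y = -49, 0, +49 mm, each 45 mm wide between rails 4 mm thick and 30 mm high, from x = 0 to 185. Deck posts (12 mm diameter): x = 110 and 186, y = -87 and +87.
- rack_stop (a point): Middle of the end stop's inner face, at table level: x = 185 mm, y = 0 in the rack's frame (same axes). The stop is 30 mm high and closes all three lanes. Three 40 mm bottles closed up against it reach back to x = 65 mm, which is 24 mm inside the deck's edge.
- rack_deck (a point): Middle of the near lower edge of the rack's rigid clear deck: x = 41 mm, y = 0, z = 129 mm in the rack's frame (same axes). The deck has aluminium edges and covers x = 41 to 199, y = -98 to +98, z = 129 to 136 mm (two pencils lie on its stop end). The rails' first 41 mm are open above.
- blue_front: Round ink bottle, blue, black cap, plain white label. 40 mm diameter and straight-sided up to 60 mm, then a cap of 26 mm diameter from 68 to 85 mm height; 0.09 to 0.18 kg. Origin: centre of its underside, z up. Stands in one of the three lanes, with some free space between it and the end stop; its lane is the blue lane.
- red_front: Round ink bottle, red, black cap, plain white label. 40 mm diameter and straight-sided up to 60 mm, then a cap of 26 mm diameter from 68 to 85 mm height; 0.09 to 0.18 kg. Origin: centre of its underside, z up. Stands alone in another lane.
- yellow_front: Round ink bottle, yellow, black cap, plain white label. 40 mm diameter and straight-sided up to 60 mm, then a cap of 26 mm diameter from 68 to 85 mm height; 0.09 to 0.18 kg. Origin: centre of its underside, z up. Stands alone in the remaining lane.
- cup: Bystander: lidded red paper cup with a brown sleeve, 86 mm widest diameter, 112 mm high. Origin: centre of its underside.
- tin: Bystander: closed green pencil tin lying flat, 41 (x) by 161 (y) by 14 mm. Origin: centre of its underside.
- book: Bystander: closed orange hardback, 150 (x) by 210 (y) by 22 mm, lying flat. Origin: centre of its underside.
- blue_a: Round ink bottle, blue, black cap, plain white label. 40 mm diameter and straight-sided up to 60 mm, then a cap of 26 mm diameter from 68 to 85 mm height; 0.09 to 0.18 kg. Origin: centre of its underside, z up. Loose, standing on the table on the open-end side of the rack, at least 85 mm clear of any other bottle.
- blue_b: Round ink bottle, blue, black cap, plain white label. 40 mm diameter and straight-sided up to 60 mm, then a cap of 26 mm diameter from 68 to 85 mm height; 0.09 to 0.18 kg. Origin: centre of its underside, z up. Loose, standing on the table on the open-end side of the rack, at least 85 mm clear of any other bottle.
There are look-alikes about, which are no part of the job. What is shaped like the blue_b but green is not meant. Leave any green look-alike of the blue_a alone.

How it is judged (in metres and radians):
At the end, for the whole second after the job is handed in: All three blue bottles upright (6 degrees), at rest on the table in one lane, within 12 mm of its centre line, closed up: with all gaps they take at most 128 mm from the stop (bare length 120). Red and yellow bottles within 15 mm, cup, tin and book within 20 mm of their starts (((y of blue_front in the frame of rack between -0.061 and -0.037 m and y of blue_a in the frame of rack between -0.061 and -0.037 m and y of blue_b in the frame of rack between -0.061 and -0.037 m) or (y of blue_front in the frame of rack between -0.012 and 0.012 m and y of blue_a in the frame of rack between -0.012 and 0.012 m and y of blue_b in the frame of rack between -0.012 and 0.012 m) or (y of blue_front in the frame of rack between 0.037 and 0.061 m and y of blue_a in the frame of rack between 0.037 and 0.061 m and y of blue_b in the frame of rack between 0.037 and 0.061 m)) and x of blue_front in the frame of rack between 0.077 and 0.172 m and x of blue_a in the frame of rack between 0.077 and 0.172 m and x of blue_b in the frame of rack between 0.077 and 0.172 m and angle between each of blue_front, blue_a, blue_b's own z axis and vertical below 0.1 rad and height (world z) of each of blue_front, blue_a, blue_b below 0.006 m and linear speed of each of blue_front, blue_a, blue_b below 0.02 m/s and distance of each of red_front, yellow_front from where it was at the start of the episode below 0.015 m and distance of each of cup, tin, book from where it was at the start of the episode below 0.02 m); the robot touches nothing.
It fails at once if an ink bottle is tipped by more than 30 degrees (angle between any of blue_front, blue_a, blue_b, red_front, yellow_front's own z axis and vertical above 0.52 rad).
It fails at once if the red or the yellow bottle is shifted by more than 15 mm (distance of any of red_front, yellow_front from where it was at the start of the episode above 0.015 m).
It fails at once if the cup, the tin or the book is shifted by more than 20 mm (distance of any of cup, tin, book from where it was at the start of the episode above 0.02 m).
It also fails if it takes over 70 s, if anything falls off the work surface, if the arm or the gripper's body presses on something with over 40 N, if the wrist force passes 120 N, or if a joint passes its speed limit or range.

## Working session

There is one attempt and no reset: what is moved stays moved. The work goes in short steps, Python scripts to look and compute and a tool call to move; the robot and the scene stay as the last step left them, time stands still between calls to the robot, and variables do not carry over. Pictures are saved under pics/ and viewed, and the job is handed in when it is done.

Besides the shell and the picture viewer there is one more tool, called after "Call:" as name(argument=value, ...) on one line, values as JSON. servo_tool: Moves the arm, as the interface text tells. Its arguments: {"type":"object","properties":{"commands":{"type":"array","items":{"type":"number"}},"jaw":{"type":"number"},"newtons":{"type":"number"}},"required":["commands"]}

```bash
ls; mkdir -p pics; cat > h.py <<'E'
import numpy as np, cv2
from cell import monitor, read_camera, camera_info, env, look_for
def snap(n,f=None):
    im,d=read_camera(n)
    if f: cv2.imwrite(f'pics/{f}.png',im[:,:,::-1])
    return im,d
def cam(n):
    c=camera_info(n); return np.array(c['camera_matrix']),np.array(c['R']),np.array(c['t'])
def back(n,u,v,z):
    K,R,t=cam(n); p=np.linalg.inv(K)@np.array([u,v,1.])*z
    return R.T@(p-t)
def plane(n,u,v,h):
    K,R,t=cam(n); o=-R.T@t; r=R.T@np.linalg.inv(K)@np.array([u,v,1.])
    return o+r*(h-o[2])/r[2]
def proj(n,X):
    K,R,t=cam(n); p=K@(R@np.array(X)+t); return p[:2]/p[2]
E
python3 - <<'E'
from h import *
np.set_printoptions(precision=4,suppress=True)
o=monitor.get_obs(); print(o)
for n in('top','side'):
    im,d=snap(n,n+'0'); np.save(n+'0.npy',d); print(n,cam(n))
    print([(x['box'],round(x['conf'],2)) for x in look_for(n,'blue_a')], [(x['box'],round(x['conf'],2)) for x in look_for(n,'rack')])
E
```

```text
pics
{'time_s': 0.0, 'qpos': array([-66.1686,  18.439 ,  -4.0166,  83.173 ,   1.2967,  78.54  ,
        -3.261 ]), 'joint_velocities': array([ 0.0686,  0.0841, -0.0104, -0.0026, -0.0112,  0.0765,  0.0241]), 'effort': array([  0.0007, -49.1294,  -0.4034, -31.2521,  -0.0636,   0.044 ,
         0.0002]), 'tool_pos': array([0.254 , 0.5977, 0.1901]), 'tool_rot': array([-179.8934,    0.0069,  156.9787]), 'force': array([-0.1812,  0.0754,  0.0852]), 'wrist_torque': array([-0.0164, -0.0079,  0.0588]), 'grip_width': 0.08726118512181845}
top (array([[409.5119,   0.    , 312.7518],
       [  0.    , 409.5119, 198.2854],
       [  0.    ,   0.    ,   1.    ]]), array([[ 0.1411, -0.99  , -0.0031],
       [-0.9677, -0.1372, -0.2115],
       [ 0.2089,  0.0328, -0.9774]]), array([0.0016, 0.612 , 1.1213]))
[([396.8, 287.2, 20.5, 19.3], 0.72), ([403.0, 162.6, 17.7, 19.5], 0.69), ([392.8, 261.1, 20.6, 11.3], 0.66), ([403.4, 202.2, 19.8, 16.2], 0.54)] [([249.8, 170.9, 74.7, 77.3], 0.71), ([402.7, 201.2, 20.5, 18.8], 0.18)]
side (array([[418.5741,   0.    , 316.0444],
       [  0.    , 418.5741, 201.2771],
       [  0.    ,   0.    ,   1.    ]]), array([[ 0.9908, -0.135 , -0.013 ],
       [-0.0838, -0.5335, -0.8416],
       [ 0.1067,  0.8349, -0.5399]]), array([-0.5525,  0.1622,  1.086 ]))
[([235.4, 276.2, 22.8, 37.8], 0.81), ([348.2, 267.5, 20.0, 39.4], 0.73), ([390.9, 257.2, 19.7, 37.8], 0.67), ([274.8, 269.5, 17.5, 38.7], 0.58), ([267.2, 157.5, 81.8, 78.1], 0.19)] [([267.7, 154.1, 78.7, 83.7], 0.67)]
```

View pics/top0.png

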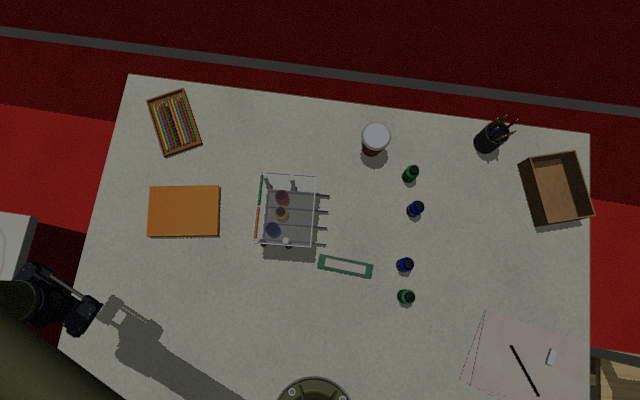

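View pics/side0.png

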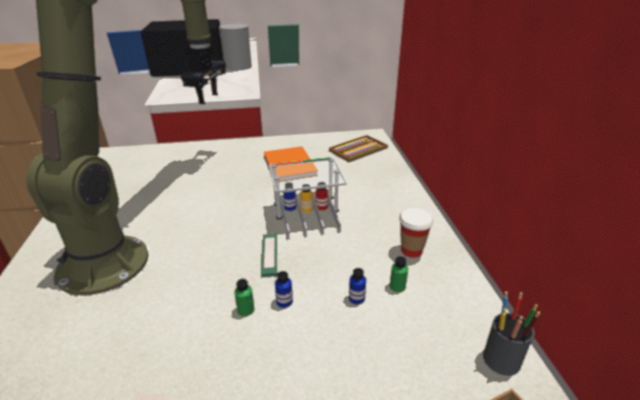

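```bash
python3 - <<'E'
import cv2,numpy as np
t=cv2.imread('pics/top0.png');s=cv2.imread('pics/side0.png')
cv2.imwrite('pics/topc.png',cv2.resize(t[140:320,230:430],None,fx=4,fy=3.3,interpolation=cv2.INTER_CUBIC)[:600])
cv2.imwrite('pics/sidec.png',cv2.resize(s[140:325,220:420],None,fx=4,fy=3.2,interpolation=cv2.INTER_CUBIC)[:600])
E
```

```text
(no output)
```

View pics/topc.png

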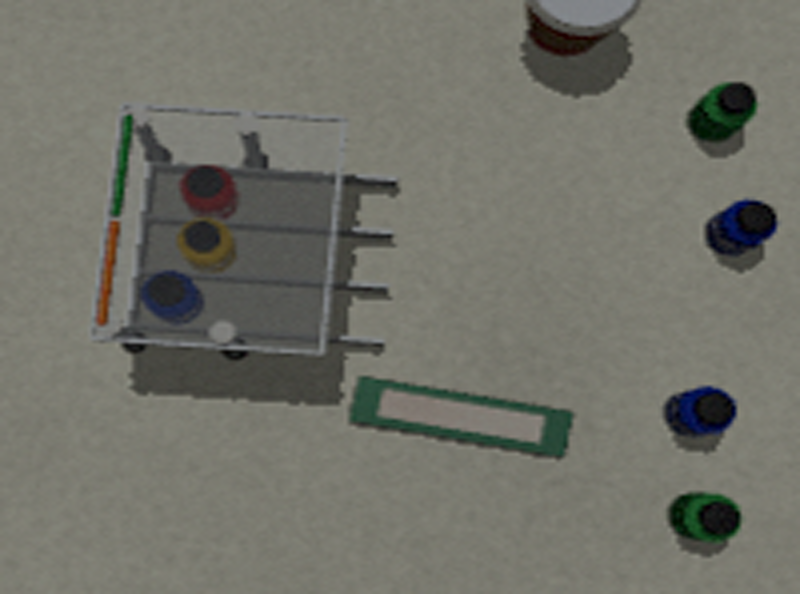

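View pics/sidec.png

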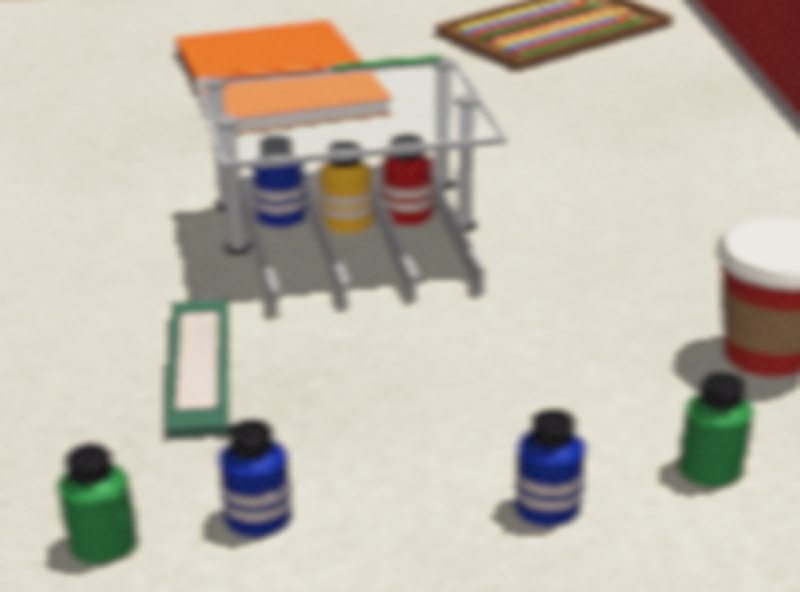

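The top view shows the rack opening to the image right, which is world -y. Its deck corners are at about (260,172), (316,176), (311,247) and (254,243). The blue front bottle is in the lane nearest the robot, at about (272,230). The loose blue bottles are at about (405,265) and (416,209). Green look-alikes flank them at (406,297) and (411,174). The tin is at (345,266), near the blue lane's mouth.

```bash
cat > fit.py <<'E'
from h import *
from scipy.optimize import least_squares
np.set_printoptions(precision=4,suppress=True)
def T(x,y): return 230+x/4,140+y/3.3
def S(x,y): return 220+x/4,140+y/3.2
# rack points -> pixel
P=[]
for yy,(a,b) in zip((-73.5,-24.5,24.5,73.5),((398,187),(393,240),(390,293),(384,347))): P.append(('top',(0,yy,30),T(a,b)))
for X,(a,b) in (((199,-98,136),(122,107)),((41,-98,136),(345,120)),((41,98,136),(325,352)),((199,98,136),(95,340))): P.append(('top',X,T(a,b)))
for yy,(a,b) in zip((-73.5,-24.5,24.5,73.5),((476,293),(409,300),(340,306),(271,315))): P.append(('side',(0,yy,5),S(a,b)))
for X,(a,b) in (((41,-98,133),(503,141)),((41,98,133),(224,162)),((199,-98,133),(445,60)),((199,98,133),(200,82))): P.append(('side',X,S(a,b)))
def w(p,X):
    x,y,th=p; c,s=np.cos(th),np.sin(th); X=np.array(X)/1000
    return np.array([x+c*X[0]-s*X[1],y+s*X[0]+c*X[1],X[2]])
f=lambda p:np.concatenate([proj(n,w(p,X))-np.array(q) for n,X,q in P])
for sel in ('top','side','both'):
    Q=[q for q in P if sel in('both',q[0])]
    g=lambda p:np.concatenate([proj(n,w(p,X))-np.array(q) for n,X,q in Q])
    r=least_squares(g,[0.6,0.0,1.5],loss='soft_l1'); print(sel,r.x[:2],np.degrees(r.x[2]),np.abs(r.fun).max(),r.fun.round(1))
np.save('rack.npy',r.x)
def bottle(n,mask):
    pass
# bottles: colour masks in both images, fit cylinder centre via depth points
for n in('top','side'):
    im=cv2.imread(f'pics/{n}0.png'); d=np.load(f'{n}0.npy'); hsv=cv2.cvtColor(im,cv2.COLOR_BGR2HSV)
    m=((hsv[...,0]>105)&(hsv[...,0]<130)&(hsv[...,1]>120)).astype('uint8')
    k,l,st,ce=cv2.connectedComponentsWithStats(m)
    for i in range(1,k):
        if st[i,4]<40: continue
        v,u=np.where(l==i); z=d[v,u]; ok=z>0
        pts=np.array([back(n,a,b,c) for a,b,c in zip(u[ok],v[ok],z[ok])])
        print(n,st[i],ce[i], np.median(pts,0), pts.min(0),pts.max(0))
        # circle fit r=20 on pts 8<z<58 mm
        p=pts[(pts[:,2]>.008)&(pts[:,2]<.058)]
        if len(p)>10:
            o=-cam(n)[1].T@cam(n)[2]; dr=p.mean(0)[:2]-o[:2]; dr/=np.linalg.norm(dr)
            r=least_squares(lambda c:np.hypot(*(p[:,:2]-c).T)-.02,p.mean(0)[:2]+dr*.015,loss='soft_l1',f_scale=.002); print('   centre',r.x,len(p),np.sqrt(np.mean(r.fun**2)))
E
python3 fit.py
```

```text
top [0.555  0.0351] 93.10666593312472 1.9095168136661869 [ 0.5 -1.   0.4 -1.  -0.1 -0.7  0.  -0.4 -0.2  0.2  1.   1.  -0.2  1.9
 -1.9  0.4]
side [0.5564 0.0337] 93.01546885407546 1.6140306880297999 [ 0.5 -0.1  0.3 -0.2  0.3  0.1  0.1 -0.5 -0.2  0.1 -1.6  1.3  1.6 -0.1
 -1.1 -0.7]
both [0.5559 0.0347] 93.19309993823664 1.8395296293529668 [ 0.6 -1.3  0.6 -1.3  0.  -1.   0.2 -0.7 -0.1 -0.   1.2  0.7  0.   1.6
 -1.7  0.2  0.3 -0.4  0.  -0.4  0.1 -0.1 -0.1 -0.7 -0.5 -0.1 -1.8  1.2
  1.2 -0.3 -1.5 -0.7]
top [410 201  14  14 100] [415.19 208.41] [ 0.6145 -0.2059  0.0638] [ 0.6039 -0.2319  0.0481] [ 0.6411 -0.1938  0.092 ]
   centre [ 0.6241 -0.2142] 14 0.0004965368310617551
top [266 223  13  12  47] [273.9149 230.4043] [0.4862 0.1731 0.1349] [0.4774 0.1652 0.1308] [0.5089 0.1972 0.1403]
top [397 257  17  15 109] [403.9908 264.5596] [ 0.4513 -0.1888  0.063 ] [ 0.4371 -0.2178  0.0215] [ 0.4763 -0.1793  0.0898]
   centre [ 0.4566 -0.1993] 20 0.0007139188747515293Traceback (most recent call last):
  File "fit.py", line 31, in <module>
    pts=np.array([back(n,a,b,c) for a,b,c in zip(u[ok],v[ok],z[ok])])
                  ~~~~^^^^^^^^^
  File "h.py", line 10, in back
    K,R,t=cam(n); p=np.linalg.inv(K)@np.array([u,v,1.])*z
          ~~~^^^
  File "h.py", line 8, in cam
    c=camera_info(n); return np.array(c['camera_matrix']),np.array(c['R']),np.array(c['t'])
ValueError: time passes only in moves, steps and waits
```

```bash
python3 - <<'E'
import re
from cell import camera_info,monitor
import pickle,numpy as np
try:
    C={n:{k:np.array(v) for k,v in camera_info(n).items() if k in('camera_matrix','R','t')} for n in('top','side')}
    pickle.dump(C,open('cam.pkl','wb'))
except Exception as e: print(e)
print(monitor.get_obs()['time_s'])
s=open('h.py').read()
s=s.replace("def cam(n):\n    c=camera_info(n); return np.array(c['camera_matrix']),np.array(c['R']),np.array(c['t'])","import pickle\nC=pickle.load(open('cam.pkl','rb'))\ndef cam(n):\n    c=C[n]; return c['camera_matrix'],c['R'],c['t']")
open('h.py','w').write(s)
E
python3 fit.py | tail -20
```

```text
0.3
top [0.555  0.0351] 93.10666593312472 1.9095168136661869 [ 0.5 -1.   0.4 -1.  -0.1 -0.7  0.  -0.4 -0.2  0.2  1.   1.  -0.2  1.9
 -1.9  0.4]
side [0.5564 0.0337] 93.01546885407546 1.6140306880297999 [ 0.5 -0.1  0.3 -0.2  0.3  0.1  0.1 -0.5 -0.2  0.1 -1.6  1.3  1.6 -0.1
 -1.1 -0.7]
both [0.5559 0.0347] 93.19309993823664 1.8395296293529668 [ 0.6 -1.3  0.6 -1.3  0.  -1.   0.2 -0.7 -0.1 -0.   1.2  0.7  0.   1.6
 -1.7  0.2  0.3 -0.4  0.  -0.4  0.1 -0.1 -0.1 -0.7 -0.5 -0.1 -1.8  1.2
  1.2 -0.3 -1.5 -0.7]
top [410 201  14  14 100] [415.19 208.41] [ 0.6145 -0.2059  0.0638] [ 0.6039 -0.2319  0.0481] [ 0.6411 -0.1938  0.092 ]
   centre [ 0.6241 -0.2142] 14 0.0004965368310617551
top [266 223  13  12  47] [273.9149 230.4043] [0.4862 0.1731 0.1349] [0.4774 0.1652 0.1308] [0.5089 0.1972 0.1403]
top [397 257  17  15 109] [403.9908 264.5596] [ 0.4513 -0.1888  0.063 ] [ 0.4371 -0.2178  0.0215] [ 0.4763 -0.1793  0.0898]
   centre [ 0.4566 -0.1993] 20 0.0007139188747515293
side [ 108   31   41   40 1189] [128.6392  50.275 ] [-0.1987  1.3894  0.2323] [-0.2739  1.2252  0.1281] [-0.0821  1.4342  0.3234]
side [284 192  11   7  60] [289.2333 195.2167] [0.5005 0.1733 0.0537] [0.4854 0.165  0.0428] [0.5158 0.1823 0.064 ]
   centre [0.5026 0.1905] 42 0.002230868253744399
side [350 276  16  15 172] [357.2733 283.4651] [ 0.619  -0.2289  0.0607] [ 0.6052 -0.2375  0.0434] [ 0.6383 -0.2103  0.0753]
   centre [ 0.6239 -0.2149] 66 0.0012459649808787983
side [276 279  15  15 174] [283.2529 286.7126] [ 0.4563 -0.2153  0.0609] [ 0.4403 -0.2234  0.0442] [ 0.4723 -0.1998  0.077 ]
   centre [ 0.4572 -0.2008] 59 0.0009939454769907002
```

```bash
cat > plan.py <<'E'
import sys,numpy as np
from scipy.spatial.transform import Rotation as Ro
from cell import monitor
# lane frame: origin at lane mouth, e along lane
TH=np.radians(93.1); E_=np.array([np.cos(TH),np.sin(TH)]); N_=np.array([-np.sin(TH),np.cos(TH)])
O=np.array([.5559,.0343])+.049*N_
def lane(x,y,z): p=O+E_*x/1000+N_*y/1000; return np.array([p[0],p[1],z/1000])
def rot(tilt=0,yaw=93.1):
    # tilt: tool z leans forward along tool-yaw direction
    return Ro.from_euler('z',yaw,degrees=True)*Ro.from_euler('y',-tilt,degrees=True)*Ro.from_euler('x',180,degrees=True)
def cur():
    o=monitor.get_obs(); return o['tool_pos'],Ro.from_euler('xyz',o['tool_rot'],degrees=True)
def rows(p0,R0,p1,R1,n):
    out=[]; rv=(R0.inv()*R1).as_rotvec(); p=p0.copy(); R=R0
    for i in range(n):
        t=p0+(p1-p0)*(i+1)/n; Rt=R0*Ro.from_rotvec(rv*(i+1)/n)
        d=np.round(R.inv().apply(t-p)*1000,1); w=np.round((R.inv()*Rt).as_rotvec(degrees=True),2)
        p=p+R.apply(d)/1000; R=R*Ro.from_rotvec(w,degrees=True)
        out.append(np.concatenate([d,w]))
    return out,p,R
def plan(*legs):
    p,R=cur(); 
    for p1,R1,n in legs:
        out,p,R=rows(p,R,np.array(p1,float),R if R1 is None else R1,n)
        print('leg max',np.abs(out).max(0)); 
        if n>1 and np.abs(np.diff(out,axis=0)).max()<.3: print(n,'x',np.round(np.mean(out,0),1).tolist())
        else:
            for r in out: print(', '.join('%g'%(v+0) for v in r))
E
python3 - <<'E'
from h import *
from plan import *
np.set_printoptions(precision=3,suppress=True)
for nm,lo,hi in(('green',45,85),):
  for n in('top','side'):
    im=cv2.imread(f'pics/{n}0.png'); d=np.load(f'{n}0.npy'); hsv=cv2.cvtColor(im,cv2.COLOR_BGR2HSV)
    m=((hsv[...,0]>lo)&(hsv[...,0]<hi)&(hsv[...,1]>100)&(hsv[...,2]>40)).astype('uint8')
    k,l,st,ce=cv2.connectedComponentsWithStats(m)
    for i in range(1,k):
        if st[i,4]<40: continue
        v,u=np.where(l==i); z=d[v,u]; ok=z>0
        pts=np.array([back(n,a,b,c) for a,b,c in zip(u[ok],v[ok],z[ok])])
        print(n,st[i],np.median(pts,0), pts.min(0),pts.max(0))
print(lane(0,0,0),lane(85,0,0))
p=np.array([.457,-.2]);print((p-O)@E_,(p-O)@N_); p=np.array([.5026,.1905]);print((p-O)@E_,(p-O)@N_)
plan(([.50,.25,.20],rot(),10),([.457,-.2,.20],None,10))
E
```

```text
top [180  97  16  44  99] [0.817 0.519 0.014] [0.749 0.481 0.007] [0.887 0.555 0.019]
top [162 103  15  44 103] [0.79  0.572 0.015] [0.719 0.535 0.004] [0.858 0.607 0.022]
top [405 165  14  14  63] [ 0.72  -0.181  0.064] [ 0.708 -0.208  0.056] [ 0.748 -0.17   0.085]
top [258 175   5  30  56] [0.595 0.23  0.143] [0.553 0.226 0.139] [0.634 0.235 0.149]
top [318 255  55  23 277] [ 0.427 -0.037  0.014] [ 0.407 -0.111  0.008] [0.453 0.047 0.021]
top [400 290  14  14  81] [ 0.368 -0.201  0.064] [ 0.35  -0.226  0.045] [ 0.387 -0.192  0.081]
side [391 265  16  27 334] [ 0.721 -0.208  0.042] [ 0.709 -0.214  0.003] [ 0.742 -0.188  0.078]
side [236 286  17  30 376] [ 0.37  -0.229  0.044] [ 0.352 -0.236  0.002] [ 0.385 -0.211  0.079]
side [523 310  12  17  74] [ 0.895 -0.422  0.113] [ 0.891 -0.425  0.094] [ 0.9   -0.411  0.138]
[0.507 0.032 0.   ] [0.502 0.117 0.   ]
-0.22860874725323715 0.06242594257759505
0.15885382863704278 -0.004225106059834951
leg max [42.6  22.4   1.    0.01  0.01  6.39]
-36.2, -22.4, -0.9, 0, 0, 6.39
-38.5, -18.3, -0.9, -0.01, 0, 6.39
-40.3, -13.8, -0.9, 0, 0.01, 6.38
-41.6, -9.3, -0.9, 0, 0, 6.39
-42.4, -4.6, -0.9, 0, 0, 6.39
-42.6, 0.2, -1, -0.01, 0, 6.39
-42.3, 4.8, -0.9, 0, 0.01, 6.39
-41.5, 9.6, -0.9, 0, 0, 6.38
-40.2, 14.1, -0.9, -0.01, 0, 6.39
-38.4, 18.5, -0.9, 0, 0, 6.39
leg max [44.7  6.8  0.   0.   0.   0. ]
10 x [-44.7, -6.7, 0.0, 0.0, 0.0, 0.0]
```

Call:
servo_tool(commands=[-36,-22,-1,0,0,6.4,-38.5,-18.3,-1,0,0,6.4,-40,-14,-1,0,0,6.4,-41.5,-9.5,-1,0,0,6.4,-42.5,-4.5,-1,0,0,6.4,-42.5,0,-1,0,0,6.4,-42.5,5,-1,0,0,6.4,-41.5,9.5,-1,0,0,6.4,-40,14,-1,0,0,6.4,-38.5,18.5,-1,0,0,6.4], jaw=64, newtons=15)

```text
time_s: 1.3
tool_pos: [0.4998, 0.2488, 0.2014]
tool_rot: [180.0, -0.0, 92.7]
force: [-0.6, -0.2, -0.5]
grip_width: 0.0638
```

Call:
servo_tool(commands=[-45,-7,0,0,0,0,-45,-7,0,0,0,0,-45,-7,0,0,0,0,-45,-7,0,0,0,0,-45,-7,0,0,0,0,-45,-7,0,0,0,0,-45,-7,0,0,0,0,-45,-7,0,0,0,0,-45,-7,0,0,0,0,-45,-7,0,0,0,0])

```text
time_s: 2.3
tool_pos: [0.4521, -0.2045, 0.2015]
tool_rot: [179.9, -0.0, 93.0]
force: [1.4, -1.2, 0.0]
grip_width: 0.0642
```

Call:
servo_tool(commands=[4,5,20,0,0,0,0,0,25,0,0,0,0,0,25,0,0,0,0,0,25,0,0,0,0,0,25,0,0,0,0,0,25,0,0,0,0,0,15,0,0,0,0,0,7.5,0,0,0,0,0,0,0,0,0])

```text
time_s: 3.2
tool_pos: [0.4567, -0.1984, 0.033]
tool_rot: [-179.9, -0.0, 93.0]
force: [-0.3, -0.4, 0.1]
grip_width: 0.064
```

```bash
python3 - <<'E'
from h import *
im,d=snap('top'); im2,_=snap('side')
a=cv2.resize(im[220:320,350:450],(500,500)); b=cv2.resize(im2[220:320,230:330],(300,300))
cv2.imwrite('pics/g1.png',a[:,:,::-1]); cv2.imwrite('pics/g1s.png',cv2.resize(im2[200:330,200:340],(560,520))[:,:,::-1])
E
```

```text
(no output)
```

View pics/g1.png

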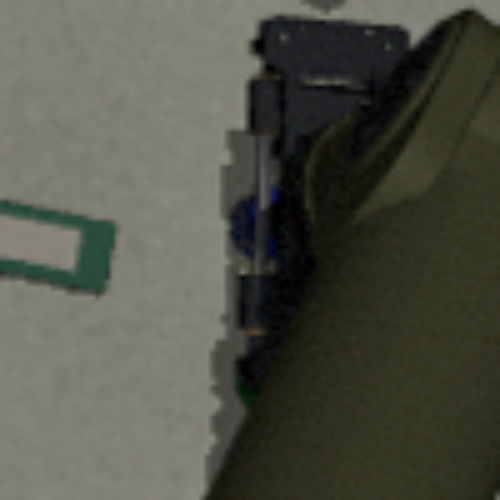

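View pics/g1s.png

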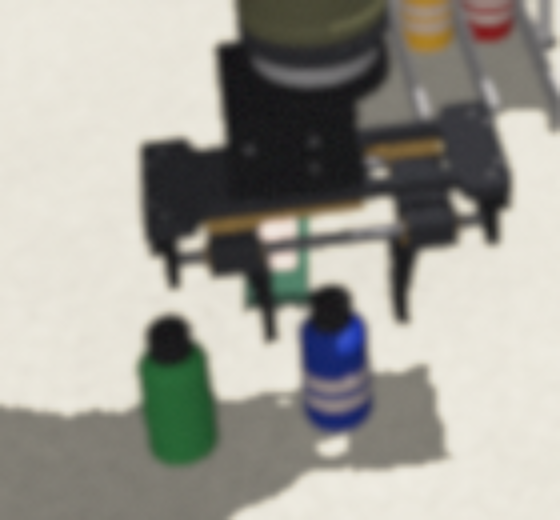

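```bash
python3 - <<'E'
from h import *
print(monitor.get_obs()['tool_pos'],monitor.get_obs()['time_s'])
for X in([.4567,-.1984,.033],[.4567,-.2,0],[.457,-.2,.085],[.4567-.047,-.1984,.033],[.4567+.047,-.1984,.033]):
    print([(proj('side',X)-[200,200])*4, (proj('top',X)-[350,220])*5])
E
```

```text
[ 0.45793078 -0.19873662  0.03436716] 3.3
[array([334.44171809, 360.58735511]), array([269.78367392, 222.22373226])]
[array([337.76976783, 404.06298231]), array([260.50098885, 225.60083686])]
[array([330.00754113, 293.93459238]), array([293.00572125, 217.03171107])]
[array([251.35718596, 369.44080875]), array([261.9950539 , 304.72360593])]
[array([416.65480273, 351.82676257]), array([277.4435118 , 141.08796554])]
```

```bash
python3 - <<'E'
from h import *
im,d=snap('side'); np.save('s1.npy',d)
c=im[255:315,240:320]
cv2.imwrite('pics/g2.png',cv2.resize(c,(800,600),interpolation=cv2.INTER_NEAREST)[:,:,::-1])
# points of dark pixels by finger tip regions
for u0,u1 in((258,274),(294,306)):
  for v in range(266,292,2):
    r=[]
    for u in range(u0,u1):
        if d[v,u]>0 and im[v,u].sum()<150: r.append(back('side',u,v,d[v,u]))
    if r: print(v,np.round(np.median(r,0),3),len(r))
E
```

```text
266 [ 0.415 -0.239  0.146] 8
268 [ 0.42  -0.238  0.14 ] 5
270 [ 0.419 -0.212  0.11 ] 4
272 [ 0.421 -0.212  0.105] 4
274 [ 0.42  -0.21   0.098] 4
276 [ 0.422 -0.209  0.091] 2
278 [ 0.423 -0.211  0.087] 1
280 [ 0.422 -0.214  0.084] 1
266 [ 0.496 -0.207  0.108] 3
268 [ 0.496 -0.208  0.103] 3
270 [ 0.495 -0.207  0.096] 3
272 [ 0.494 -0.206  0.089] 2
274 [ 0.494 -0.208  0.086] 2
276 [ 0.495 -0.207  0.079] 1
```

View pics/g2.png

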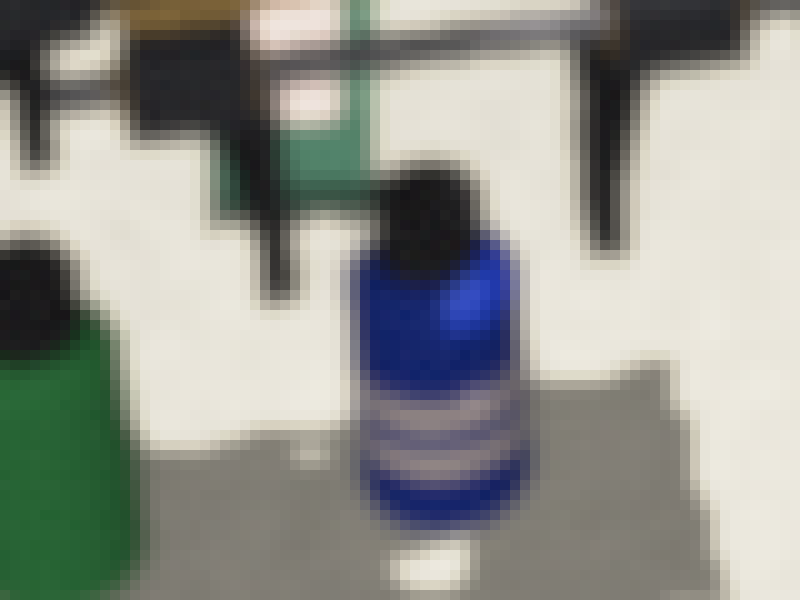

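```bash
python3 - <<'E'
from h import *
np.set_printoptions(precision=3,suppress=True)
d=np.load('side0.npy'); im=cv2.imread('pics/side0.png')
print(monitor.get_obs()['time_s'],monitor.get_obs()['qpos'])
for v in range(78,108,2):
    r=[back('side',u,v,d[v,u]) for u in range(185,225) if d[v,u]>0 and im[v,u].astype(int).sum()<120]
    if r: print(v,len(r),np.median(r,0),np.min(r,0),np.max(r,0))
print(proj('side',[.254,.598,.191]))
d=np.load('s1.npy')
print('below tip'); 
for v in range(278,300,2): print(v,back('side',268,v,d[v,268]),back('side',300,v-6,d[v-6,300]))
E
```

```text
3.35 [-19.493   9.664  43.263 115.874  -7.905  57.207  30.63 ]
78 19 [0.231 0.51  0.323] [0.2   0.493 0.282] [0.28  0.645 0.327]
80 24 [0.239 0.513 0.316] [0.2   0.499 0.275] [0.279 0.644 0.319]
82 22 [0.236 0.517 0.308] [0.201 0.502 0.269] [0.279 0.641 0.311]
84 17 [0.223 0.519 0.301] [0.195 0.505 0.263] [0.278 0.637 0.304]
86 8 [0.244 0.51  0.296] [0.233 0.505 0.253] [0.276 0.645 0.298]
88 6 [0.239 0.542 0.28 ] [0.23  0.539 0.247] [0.275 0.641 0.281]
90 5 [0.239 0.547 0.272] [0.231 0.541 0.241] [0.275 0.636 0.273]
92 5 [0.238 0.544 0.266] [0.231 0.54  0.232] [0.277 0.643 0.267]
94 3 [0.236 0.546 0.258] [0.232 0.543 0.257] [0.24  0.548 0.259]
96 3 [0.235 0.545 0.251] [0.232 0.541 0.25 ] [0.239 0.548 0.252]
98 2 [0.235 0.552 0.242] [0.233 0.55  0.241] [0.236 0.553 0.243]
100 3 [0.235 0.55  0.235] [0.232 0.55  0.235] [0.239 0.552 0.236]
102 2 [0.236 0.548 0.229] [0.235 0.547 0.229] [0.238 0.549 0.229]
[209.505 107.275]
below tip
278 [ 0.425 -0.207  0.083] [ 0.495 -0.205  0.089]
280 [ 0.424 -0.209  0.078] [ 0.495 -0.208  0.086]
282 [ 0.424 -0.213  0.076] [ 0.495 -0.207  0.079]
284 [ 0.423 -0.21   0.068] [ 0.494 -0.209  0.074]
286 [ 0.421 -0.141 -0.004] [ 0.495 -0.204  0.064]
288 [ 0.421 -0.153  0.001] [ 0.499 -0.143 -0.   ]
290 [ 0.42  -0.159  0.   ] [ 0.498 -0.149 -0.001]
292 [ 0.42  -0.165 -0.001] [ 0.497 -0.156 -0.001]
294 [ 0.42  -0.171 -0.001] [ 0.497 -0.163 -0.001]
296 [ 0.42  -0.178 -0.   ] [ 0.496 -0.17  -0.   ]
298 [ 0.419 -0.181 -0.004] [ 0.495 -0.175 -0.001]
```

The side view shows the finger ends at about (268,285) and (301,280), either side of the upright bottle. Depth puts those ends at z of about 66 mm, but the reported TCP is 34 mm. I'll feel down carefully to settle which is right.

Call:
servo_tool(commands=[-1,-1,8,0,0,0,0,0,8,0,0,0,0,0,8,0,0,0,0,0,3,0,0,0,0,0,0,0,0,0])

```text
time_s: 3.85
tool_pos: [0.4557, -0.1994, 0.0059]
tool_rot: [-179.9, -0.0, 93.0]
force: [-0.6, -0.0, -0.5]
grip_width: 0.064
```

Call:
servo_tool(commands=[0,0,2,0,0,0,0,0,2,0,0,0,0,0,2,0,0,0,0,0,0,0,0,0])

```text
time_s: 4.25
tool_pos: [0.4563, -0.1995, 0.0005]
tool_rot: [-180.0, -0.0, 93.0]
force: [0.0, 0.2, -0.7]
grip_width: 0.0638
```

```bash
python3 - <<'E'
from h import *
im,d=snap('side'); o=monitor.get_obs(); print(o['time_s'],o['tool_pos'],o['force'])
c=im[255:315,240:320]
cv2.imwrite('pics/g3.png',cv2.resize(c,(800,600),interpolation=cv2.INTER_NEAREST)[:,:,::-1])
E
```

```text
4.3 [ 0.45634322 -0.19952651  0.0005801 ] [ 0.05747883 -1.0288604   0.02553599]
```

View pics/g3.png

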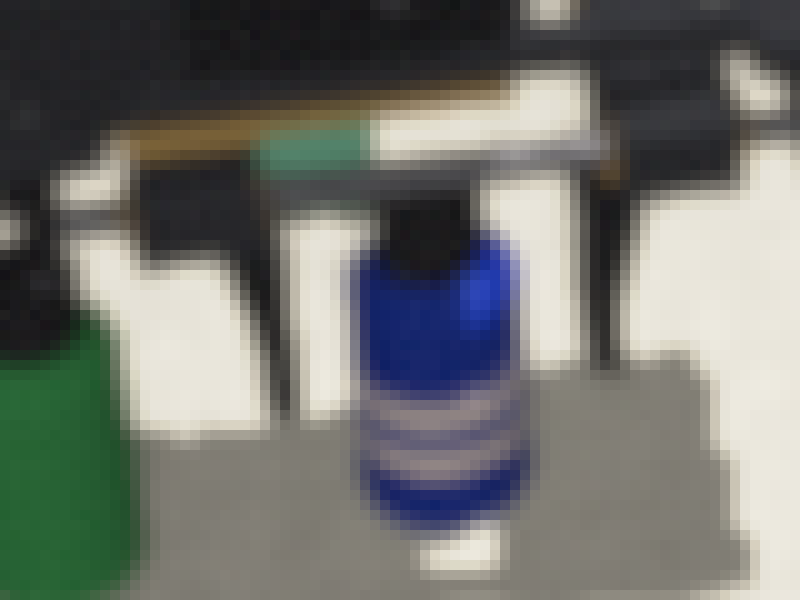

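Call:
servo_tool(commands=[0,0,2,0,0,0,0,0,0,0,0,0])

```text
time_s: 4.5
tool_pos: [0.4563, -0.1995, -0.0015]
tool_rot: [-180.0, -0.0, 93.0]
force: [-0.2, -0.6, 0.8]
grip_width: 0.0639
```

Call:
servo_tool(commands=[0,0,2,0,0,0,0,0,0,0,0,0])

```text
time_s: 4.7
tool_pos: [0.4562, -0.1995, -0.0036]
tool_rot: [-180.0, -0.0, 93.0]
force: [-0.3, 0.2, -0.3]
grip_width: 0.0644
```

Call:
servo_tool(commands=[0,0,-7,0,0,0,0,0,0,0,0,0,0,0,0,0,0,0,0,0,0,0,0,0,0,0,0,0,0,0], jaw=30, newtons=15)

```text
time_s: 5.2
tool_pos: [0.4562, -0.1995, 0.0037]
tool_rot: [-180.0, -0.0, 93.0]
force: [-0.9, -0.7, 1.4]
grip_width: 0.0395
```

```bash
python3 - <<'E'
from h import *
im,d=snap('side'); o=monitor.get_obs(); print(o['time_s'],o['tool_pos'],o['force'],o['grip_width'])
c=im[245:315,235:325]
cv2.imwrite('pics/g4.png',cv2.resize(c,(770,600),interpolation=cv2.INTER_NEAREST)[:,:,::-1])
for u0,u1 in((270,280),(288,300)):
  for v in range(270,300,2):
    r=[back('side',u,v,d[v,u]) for u in range(u0,u1) if d[v,u]>0 and im[v,u].astype(int).sum()<150]
    if r: print(v,np.round(np.median(r,0),3),len(r))
E
```

```text
5.25 [ 0.45629742 -0.1995557   0.00374291] [-0.91777597  0.34892511  2.01310447] 0.039544579831463436
270 [ 0.431 -0.233  0.128] 1
272 [ 0.431 -0.239  0.128] 1
274 [ 0.44  -0.22   0.104] 4
276 [ 0.433 -0.239  0.117] 4
278 [ 0.433 -0.237  0.109] 4
280 [ 0.433 -0.212  0.08 ] 5
282 [ 0.439 -0.209  0.071] 6
284 [ 0.435 -0.211  0.067] 4
286 [ 0.435 -0.211  0.062] 4
288 [ 0.438 -0.21   0.053] 3
290 [ 0.436 -0.211  0.048] 4
292 [ 0.435 -0.21   0.042] 1
270 [ 0.489 -0.237  0.123] 2
272 [ 0.485 -0.235  0.116] 7
274 [ 0.484 -0.207  0.086] 5
276 [ 0.484 -0.208  0.082] 3
278 [ 0.483 -0.208  0.075] 3
280 [ 0.48  -0.208  0.071] 4
282 [ 0.478 -0.206  0.063] 6
284 [ 0.477 -0.209  0.059] 4
286 [ 0.477 -0.21   0.054] 4
288 [ 0.475 -0.212  0.05 ] 4
```

View pics/g4.png

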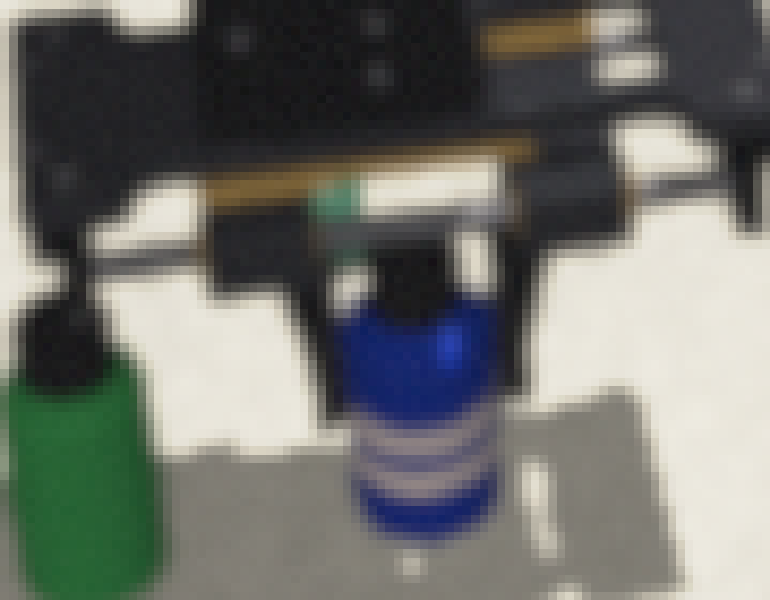

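Width 39.5 mm, so it is gripped with the bottle upright. The fingers hold it just above the label, so the true tip is about 34 mm above the reported TCP. Next I lift it and carry it to the lane mouth.

Call:
servo_tool(commands=[0,0,-6,0,0,0,0,0,-12,0,0,0,0,0,-12,0,0,0,8,2.7,0,0,0,0,20,6.7,0,0,0,0,30,10,0,0,0,0,40,13.3,0,0,0,0,40,13.3,0,0,0,0,30,10,0,0,0,0,20,6.7,0,0,0,0])

```text
time_s: 6.25
tool_pos: [0.5097, -0.0043, 0.0338]
tool_rot: [180.0, -0.1, 93.2]
force: [0.5, -0.7, -0.7]
grip_width: 0.0391
```

Call:
servo_tool(commands=[0,0,0,0,0,0,0,0,0,0,0,0])

```text
time_s: 6.45
tool_pos: [0.5091, -0.0081, 0.0337]
tool_rot: [-180.0, 0.0, 93.1]
force: [0.4, -0.1, -1.6]
grip_width: 0.0398
```

```bash
python3 - <<'E'
from h import *
from plan import *
im,d=snap('side'); im2,d2=snap('top'); o=monitor.get_obs(); print(o['time_s'],o['tool_pos'],o['force'],o['grip_width'])
p=o['tool_pos'][:2]; print((p-O)@E_,(p-O)@N_)
cv2.imwrite('pics/g5.png',cv2.resize(im[150:290,220:380],(800,600),interpolation=cv2.INTER_CUBIC)[:,:,::-1])
plan((lane(-38,0,o['tool_pos'][2]*1000-29),rot(),3),(lane(-4,0,o['tool_pos'][2]*1000-29),rot(),4))
E
```

```text
6.55 [ 0.50885596 -0.00963152  0.03367059] [-0.64673442  0.2218719  -2.10625899] 0.039474667469311026
-0.041323147255406104 0.00035096574689518807
leg max [1.1  0.1  9.7  0.01 0.01 0.07]
3 x [1.1, 0.1, 9.7, -0.0, 0.0, -0.1]
leg max [8.5 0.  0.  0.  0.  0. ]
4 x [8.5, 0.0, 0.0, 0.0, 0.0, 0.0]
```

View pics/g5.png

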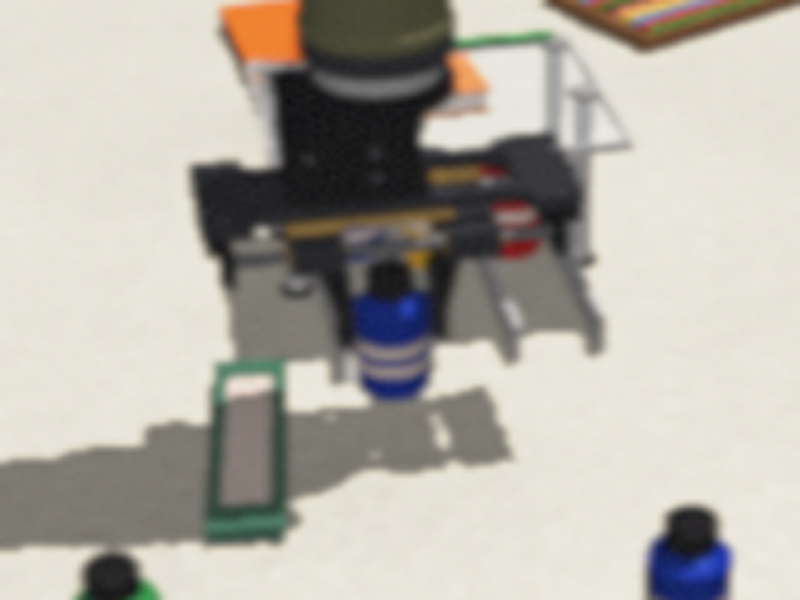

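The bottle hangs upright at about (390,335) in the crop, in front of the blue lane. I'll lower it and slide it into the mouth.

Call:
servo_tool(commands=[1,0,10,0,0,0,1,0,10,0,0,0,1,0,8.5,0,0,0,0,0,0,0,0,0,8,0,0,0,0,0,8,0,0,0,0,0,8,0,0,0,0,0,8,0,0,0,0,0,0,0,0,0,0,0])

```text
time_s: 7.45
tool_pos: [0.5074, 0.0285, 0.0053]
tool_rot: [180.0, -0.1, 93.1]
force: [-0.2, 0.5, -1.5]
grip_width: 0.0393
```

```bash
python3 - <<'E'
from h import *
from plan import *
im,d=snap('side'); o=monitor.get_obs(); print(o['time_s'],o['tool_pos'],o['force'],o['grip_width'])
p=o['tool_pos'][:2]; print((p-O)@E_,(p-O)@N_)
cv2.imwrite('pics/g6.png',cv2.resize(im[180:260,265:345],(600,600),interpolation=cv2.INTER_CUBIC)[:,:,::-1])
E
```

```text
7.5 [0.50743064 0.0274793  0.00526617] [ 0.33183615 -0.54031369 -0.9470465 ] 0.039667268596620814
-0.0041895487046865985 -0.000232708659285981
```

View pics/g6.png

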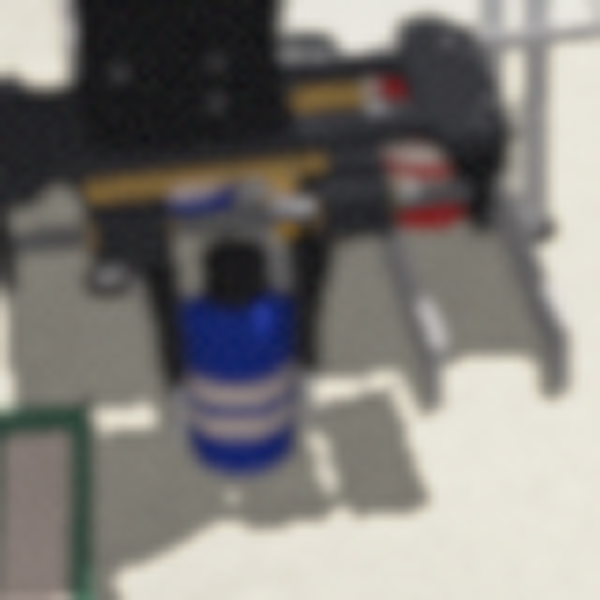

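Call:
servo_tool(commands=[0,0,1.5,0,0,0,0,0,0,0,0,0])

```text
time_s: 7.7
tool_pos: [0.5072, 0.026, 0.0035]
tool_rot: [-180.0, 0.0, 92.9]
force: [-0.2, -0.4, -1.5]
grip_width: 0.0396
```

Call:
servo_tool(commands=[0,0,0,0,0,0,0,0,0,0,0,0,0,0,0,0,0,0,0,0,-8,0,0,0,0,0,-15,0,0,0,0,0,-20,0,0,0,0,0,-30,0,0,0,-10,0,-30,0,0,0,-20,0,-30,0,0,0], jaw=56)

```text
time_s: 8.6
tool_pos: [0.509, -0.0023, 0.1385]
tool_rot: [180.0, -0.0, 93.1]
force: [0.1, -0.4, 0.6]
grip_width: 0.0559
```

```bash
python3 - <<'E'
from h import *
from plan import *
im,d=snap('side'); o=monitor.get_obs(); print(o['time_s'],o['tool_pos'],o['force'],o['grip_width'])
cv2.imwrite('pics/g7.png',cv2.resize(im[150:290,220:380],(800,600),interpolation=cv2.INTER_CUBIC)[:,:,::-1])
plan(([.624,-.2145,.13],rot(),8))
E
```

```text
8.65 [ 0.51245066 -0.00774028  0.14371299] [ 1.76504404 -2.5886272   1.71338855] 0.056000052112908524
leg max [2.66e+01 1.27e+01 1.90e+00 7.00e-02 1.00e-02 4.00e-02]
8 x [-26.5, 12.6, 1.8, 0.1, 0.0, -0.0]
```

View pics/g7.png

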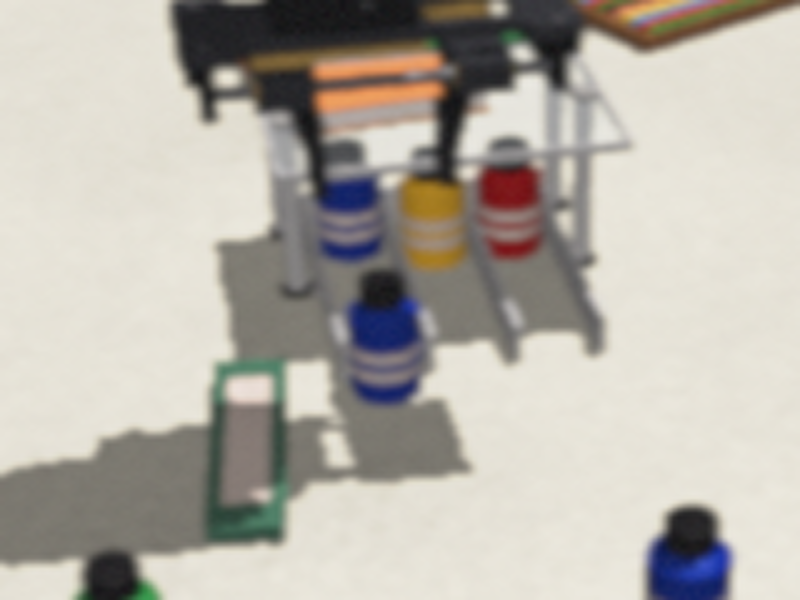

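Bottle A stands upright between the first rail ends. Now for bottle B.

Call:
servo_tool(commands=[-15,7,0,0,0,0,-30,14.4,2,0,0,0,-35,16.5,3,0,0,0,-35,16.5,3,0,0,0,-35,16.5,3,0,0,0,-30,14.4,2,0,0,0,-20,10,1,0,0,0,-12,5.7,0,0,0,0,0,0,0,0,0,0,0,0,0,0,0,0], jaw=64)

```text
time_s: 9.65
tool_pos: [0.6207, -0.209, 0.1227]
tool_rot: [-180.0, -0.1, 93.0]
force: [-0.3, 0.4, 0.6]
grip_width: 0.064
```

```bash
python3 - <<'E'
from h import *
from plan import *
o=monitor.get_obs(); print(o['time_s'],o['tool_pos'],o['force'],o['grip_width'])
plan(([.624,-.2145,.0035],rot(),8))
E
```

```text
9.65 [ 0.6206648  -0.20899426  0.12274022] [-0.32023746  0.4019879   0.63002583] 0.06398355843133945
leg max [8.00e-01 4.00e-01 1.49e+01 1.00e-02 1.00e-02 2.00e-02]
8 x [-0.7, 0.4, 14.9, -0.0, -0.0, -0.0]
```

Call:
servo_tool(commands=[-5.5,3,10,0,0,0,0,0,20,0,0,0,0,0,20,0,0,0,0,0,20,0,0,0,0,0,20,0,0,0,0,0,15,0,0,0,0,0,9,0,0,0,0,0,5,0,0,0,0,0,0,0,0,0])

```text
time_s: 10.55
tool_pos: [0.624, -0.2152, 0.0034]
tool_rot: [-180.0, -0.0, 93.0]
force: [0.4, -0.2, -0.7]
grip_width: 0.0638
```

Call:
servo_tool(commands=[0,0,0,0,0,0,0,0,0,0,0,0,0,0,0,0,0,0,0,0,0,0,0,0], jaw=30)

```text
time_s: 10.95
tool_pos: [0.6242, -0.2155, 0.0041]
tool_rot: [180.0, 0.0, 93.0]
force: [-1.1, -0.2, 0.1]
grip_width: 0.0397
```

```bash
python3 - <<'E'
from h import *
from plan import *
im,d=snap('side'); o=monitor.get_obs(); print(o['time_s'],o['tool_pos'],o['force'],o['grip_width'])
cv2.imwrite('pics/g8.png',cv2.resize(im[230:320,310:420],(720,590),interpolation=cv2.INTER_CUBIC)[:,:,::-1])
E
```

```text
11.0 [ 0.62421789 -0.21548301  0.00413093] [-1.37522144 -0.26343491  1.25800209] 0.03966294744004967
```

View pics/g8.png

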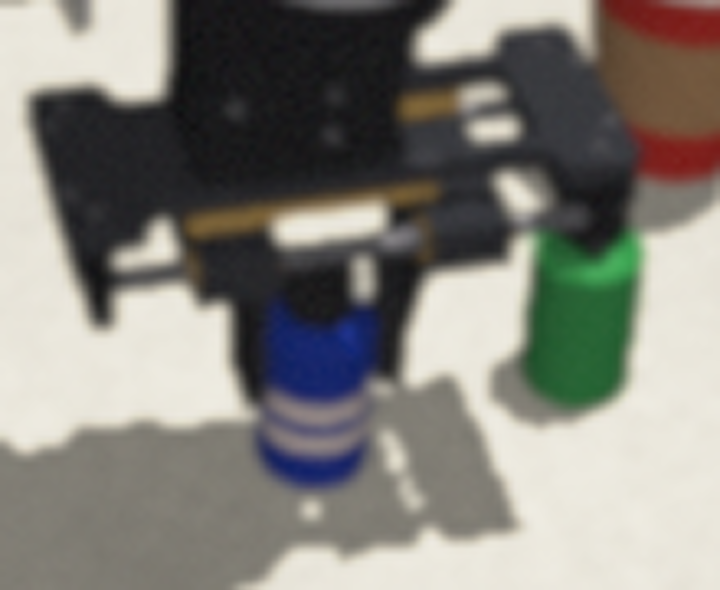

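Call:
servo_tool(commands=[0,0,-6,0,0,0,0,0,-12,0,0,0,0,0,-12,0,0,0,8,-4.7,0,0,0,0,20,-11.7,0,0,0,0,35,-20.5,0,0,0,0,40,-23.4,0,0,0,0,40,-23.4,0,0,0,0,25,-14.6,0,0,0,0,10,-5.7,0,0,0,0])

```text
time_s: 12.0
tool_pos: [0.5088, -0.039, 0.0334]
tool_rot: [-179.9, -0.2, 93.2]
force: [0.1, -0.1, -0.4]
grip_width: 0.0396
```

Call:
servo_tool(commands=[0,0,0,0,0,0,0,0,0,0,0,0])

```text
time_s: 12.2
tool_pos: [0.512, -0.0441, 0.0342]
tool_rot: [179.9, 0.0, 92.9]
force: [-1.0, 0.1, -0.6]
grip_width: 0.0396
```

```bash
python3 - <<'E'
from h import *
from plan import *
o=monitor.get_obs(); print(o['time_s'],o['tool_pos'],o['tool_rot'],o['force'],o['grip_width'])
p=o['tool_pos'][:2]; print((p-O)@E_,(p-O)@N_)
plan((lane(-70,0,o['tool_pos'][2]*1000-29),rot(),3),(lane(-4,0,o['tool_pos'][2]*1000-29),rot(),8))
E
```

```text
12.2 [ 0.51198368 -0.04405922  0.03421712] [1.79895878e+02 3.86048682e-02 9.29447101e+01] [-1.01073886  0.07368801 -0.64081242] 0.039618522120901535
-0.07586960897381152 -0.0009103659609723388
leg max [2.   0.4  9.7  0.04 0.02 0.06]
3 x [2.0, -0.3, 9.7, 0.0, 0.0, -0.1]
leg max [8.3 0.  0.  0.  0.  0. ]
8 x [8.2, 0.0, 0.0, 0.0, 0.0, 0.0]
```

Call:
servo_tool(commands=[2,-0.5,10,0,0,0,2,-0.4,10,0,0,0,2,0,9,0,0,0,0,0,0,0,0,0])

```text
time_s: 12.6
tool_pos: [0.5092, -0.0377, 0.0032]
tool_rot: [-179.9, 0.1, 92.9]
force: [0.7, 0.2, -0.6]
grip_width: 0.0397
```

Call:
servo_tool(commands=[7,0,0,0,0,0,7,0,0,0,0,0,7,0,0,0,0,0,7,0,0,0,0,0,7,0,0,0,0,0,7,0,0,0,0,0,7,0,0,0,0,0,7,0,0,0,0,0,7,0,0,0,0,0,3,0,0,0,0,0])

```text
time_s: 13.6
tool_pos: [0.5067, 0.0297, 0.0047]
tool_rot: [180.0, 0.0, 93.0]
force: [0.1, -0.8, -0.7]
grip_width: 0.0399
```

```bash
python3 - <<'E'
from h import *
from plan import *
im,d=snap('side'); o=monitor.get_obs(); print(o['time_s'],o['tool_pos'],o['tool_rot'],o['force'],o['grip_width'])
p=o['tool_pos'][:2]; print((p-O)@E_,(p-O)@N_)
cv2.imwrite('pics/g9.png',cv2.resize(im[150:270,250:390],(700,600),interpolation=cv2.INTER_CUBIC)[:,:,::-1])
E
```

```text
13.65 [0.50671337 0.02993988 0.00475016] [ 1.79953985e+02 -1.55213737e-02  9.30457298e+01] [ 0.41712781  0.32494811 -1.6022496 ] 0.03911887967210148
-0.0016937829029100894 0.0003504469366755643
```

View pics/g9.png

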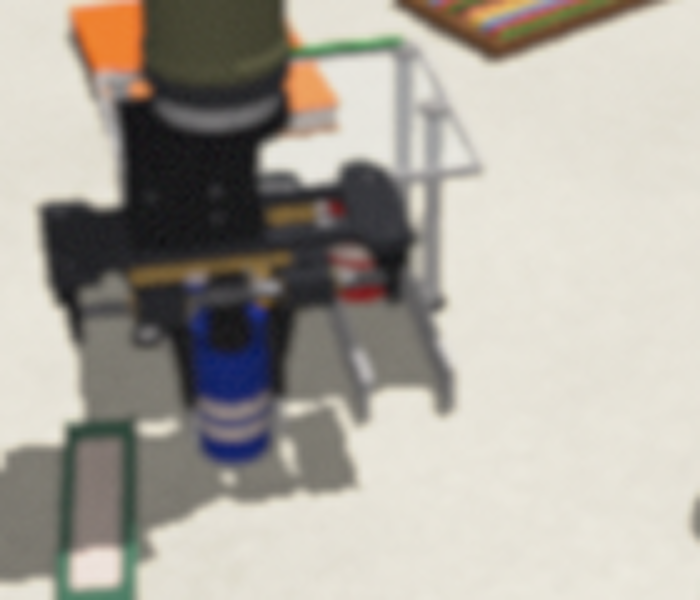

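Call:
servo_tool(commands=[0,0,1.5,0,0,0,0,0,0,0,0,0])

```text
time_s: 13.85
tool_pos: [0.5066, 0.029, 0.0031]
tool_rot: [180.0, -0.0, 93.0]
force: [0.4, 0.2, -0.9]
grip_width: 0.04
```

Call:
servo_tool(commands=[0,0,0,0,0,0,0,0,0,0,0,0,0,0,0,0,0,0,-0.5,0,-8,0,0,0,-1,0,-15,0,0,0,-1,0,-20,0,0,0,-1,0,-30,0,0,0,-20,0,-30,0,0,0,-40,0,-20,0,0,0,-45,0,0,0,0,0], jaw=56)

```text
time_s: 14.85
tool_pos: [0.5147, -0.0795, 0.1301]
tool_rot: [179.6, -0.1, 93.2]
force: [0.9, 0.0, 0.5]
grip_width: 0.0561
```

Call:
servo_tool(commands=[-20,0,0,0,0,0,0,0,0,0,0,0], jaw=0)

```text
time_s: 15.05
tool_pos: [0.5129, -0.104, 0.1273]
tool_rot: [179.9, 0.1, 92.6]
force: [0.7, -0.1, -0.6]
grip_width: 0.0466
```

```bash
python3 - <<'E'
from h import *
from plan import *
im,d=snap('side'); im2,d2=snap('top'); o=monitor.get_obs(); print(o['time_s'],o['tool_pos'],o['tool_rot'],o['force'],o['grip_width'])
print(o['qpos'])
p=o['tool_pos'][:2]; print((p-O)@E_,(p-O)@N_)
cv2.imwrite('pics/g10.png',np.hstack([cv2.resize(im[150:290,250:350],(400,560)),cv2.resize(im2[160:300,240:340],(400,560))])[:,:,::-1])
plan((lane(-120,0,160),rot(50),8))
E
```

```text
15.15 [ 0.51300257 -0.09931979  0.12649079] [ 1.79983384e+02 -4.34790043e-02  9.29221863e+01] [-0.16270901  0.37735733 -0.28658084] 0.039594846555358804
[-34.60927782   6.0455174   45.65293526 107.43461993  -4.6962212
  68.3917883   15.53843834]
-0.13110441727001484 0.001060659429442831
leg max [3.9  0.2  4.2  0.02 6.25 0.02]
1.4, 0.1, -4.2, 0.01, 6.24, -0.02
1.8, 0.2, -4, 0.01, 6.25, -0.02
2.3, 0.1, -3.8, 0.01, 6.24, -0.02
2.7, 0.1, -3.5, 0.02, 6.25, -0.02
3, 0.1, -3.2, 0.01, 6.24, -0.02
3.3, 0.2, -2.9, 0.01, 6.25, -0.02
3.7, 0.1, -2.5, 0.01, 6.24, -0.02
3.9, 0.1, -2, 0.01, 6.25, -0.02
```

View pics/g10.png

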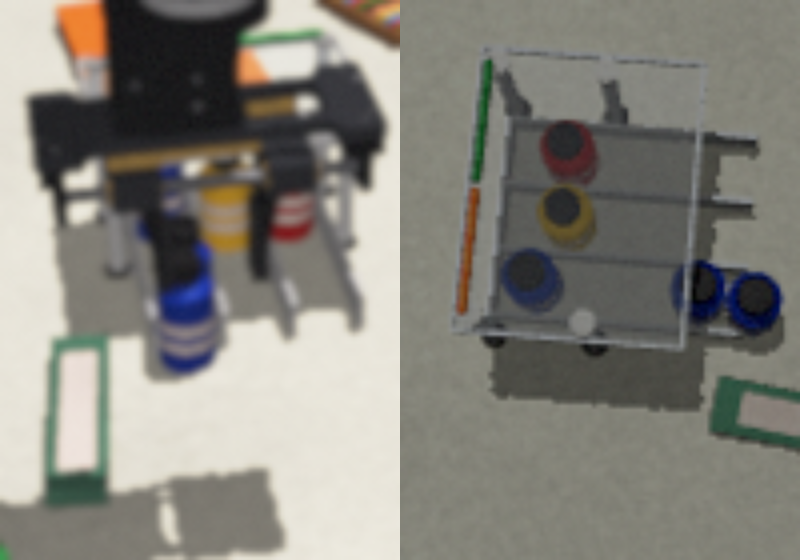

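Both blue bottles now stand in the lane mouth, with caps at top-crop positions (700,290) and (755,298). Next I tilt the closed fingers forward, behind them.

Call:
servo_tool(commands=[0,0,-4,0,6,0,0,0,-4,0,6,0,0,0,-4,0,6,0,0,0,-4,0,6,0,0,0,-3,0,6,0,0,0,-3,0,6,0,0,0,-3,0,6,0,0,0,-2,0,6,0,0,0,0,0,6,0,0,0,0,0,0,0], jaw=0)

```text
time_s: 16.15
tool_pos: [0.5122, -0.1079, 0.1473]
tool_rot: [-179.3, -54.2, 92.3]
force: [-0.2, 0.1, -0.7]
grip_width: 0.0002
```

```bash
python3 - <<'E'
from h import *
from plan import *
im,d=snap('side'); im2,d2=snap('top'); o=monitor.get_obs(); print(o['time_s'],o['tool_pos'],o['tool_rot'],o['force'],o['grip_width'])
print(o['qpos'], cur()[1].as_matrix()[:,2])
p=o['tool_pos'][:2]; print((p-O)@E_,(p-O)@N_)
np.save('s2.npy',d);np.save('t2.npy',d2)
print(proj('side',o['tool_pos']),proj('top',o['tool_pos']))
zt=cur()[1].as_matrix()[:,2]; q=o['tool_pos']-zt*.034
print(proj('side',q),proj('top',q))
cv2.imwrite('pics/g11.png',np.hstack([cv2.resize(im[150:290,250:350],(400,560)),cv2.resize(im2[160:300,300:400],(400,560))])[:,:,::-1])
E
```

```text
16.25 [ 0.51354701 -0.10677337  0.15051522] [-179.85361028  -53.99493406   92.94191343] [0.97828761 0.65024945 0.00650449] 0.0008740233070687069
[  7.53300447  37.01612501  40.43531017  90.86856724 -53.29559396
 109.18706138  60.16758011] [-0.04407041  0.8077651  -0.58785486]
-0.13857653219098764 0.000920095475141249
[302.5460666  222.58929587] [380.86660762 235.46580927]
[304.26653445 222.3277933 ] [392.74514516 235.43466825]
```

View pics/g11.png

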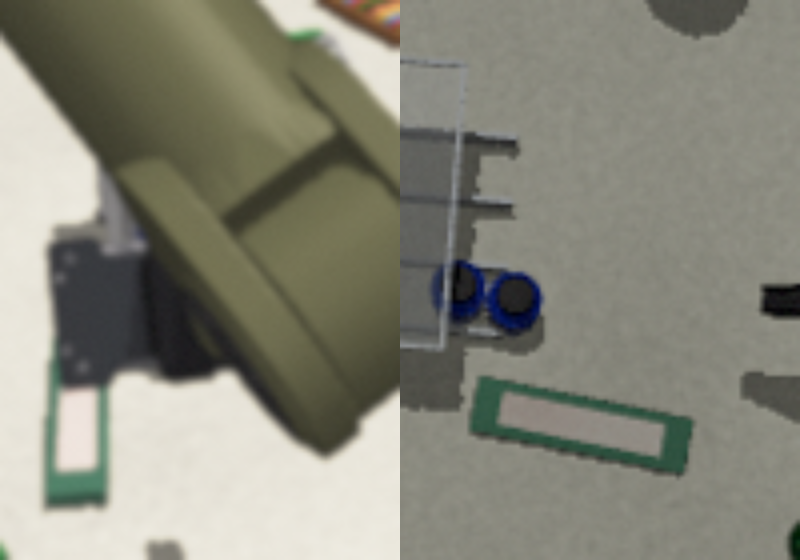

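```bash
python3 - <<'E'
from h import *
from plan import *
d=np.load('t2.npy')
for u in range(388,402): 
    X=back('top',u,235,d[235,u]); e=(X[:2]-O)@E_; print(u,X.round(4),round(e,4))
p=lane(-138.6,1,150.5); R=rot(54).as_matrix(); zt=R[:,2]; xt=R[:,0]
for off in (0,.034):
    q=p-zt*off
    for s in(-1,1): print('tool-axis off',off,s,proj('top',q+xt*s*.0095),(q+xt*s*.0095)[2])
q=p+[0,0,.034]
for s in(-1,1): print('z off',s,proj('top',q+xt*s*.0095))
E
```

```text
388 [ 0.5396 -0.1494  0.0009] -0.1826
389 [ 0.5399 -0.1523  0.0017] -0.1855
390 [ 0.5141 -0.1259  0.1778] -0.1577
391 [ 0.5144 -0.1284  0.178 ] -0.1602
392 [ 0.5148 -0.131   0.1776] -0.1628
393 [ 0.5139 -0.1321  0.1861] -0.1639
394 [ 0.5149 -0.1353  0.1822] -0.1671
395 [ 0.5149 -0.1374  0.1842] -0.1693
396 [ 0.5152 -0.1399  0.1848] -0.1717
397 [ 0.5156 -0.1424  0.1847] -0.1743
398 [ 0.5153 -0.1441  0.189 ] -0.176
399 [ 0.5156 -0.1466  0.1894] -0.1784
400 [ 0.5155 -0.1485  0.1922] -0.1804
401 [ 0.5156 -0.1508  0.1936] -0.1826
tool-axis off 0 -1 [382.51665239 236.03568625] 0.142814338553438
tool-axis off 0 1 [379.20666995 234.95173406] 0.158185661446562
tool-axis off 0.034 -1 [394.34425758 236.01988529] 0.16279903713138208
tool-axis off 0.034 1 [391.13732286 234.91494749] 0.17817036002450606
z off -1 [384.67943178 234.42951762]
z off 1 [381.29424358 233.28795428]
```

```bash
python3 - <<'E'
from plan import *
plan((lane(-100,0,.5),rot(54),10))
E
```

```text
leg max [9.9e+00 1.0e-01 1.2e+01 1.0e-02 0.0e+00 1.0e-02]
10 x [-9.9, 0.1, 11.9, -0.0, 0.0, -0.0]
```

Call:
servo_tool(commands=[-10,0,12,0,0,0,-10,0,12,0,0,0,-10,0,12,0,0,0,-10,0,12,0,0,0,-10,0,12,0,0,0,-10,0,12,0,0,0,-10,0,12,0,0,0,-10,0,12,0,0,0])

```text
time_s: 17.05
tool_pos: [0.5118, -0.0769, 0.0286]
tool_rot: [-180.0, -54.0, 93.0]
force: [-0.0, -0.0, 0.8]
grip_width: 0.0004
```

```bash
cat > st.py <<'E'
from h import *
from plan import *
import sys
np.set_printoptions(precision=4,suppress=True)
im,d=snap('side'); im2,d2=snap('top'); o=monitor.get_obs(); print(o['time_s'],o['tool_pos'],o['tool_rot'],o['force'],o['grip_width'])
print(o['qpos'])
p=o['tool_pos'][:2]; print('lane',(p-O)@E_,(p-O)@N_)
np.save('s2.npy',d);np.save('t2.npy',d2)
cv2.imwrite(f'pics/{sys.argv[1]}.png',np.hstack([cv2.resize(im[130:310,230:410],(400,400)),cv2.resize(im2[140:320,240:420],(400,400))])[:,:,::-1])
E
python3 st.py g12
```

```text
17.15 [ 0.5108 -0.0758  0.0277] [-179.6675  -54.107    92.7444] [-0.2252  0.3768 -0.1829] 0.0007488948698391054
[  7.0026  44.4979  37.1307  96.3251 -56.6561 100.1642  67.3943]
lane -0.10754623678033166 0.0020191000114682537
```

View pics/g12.png

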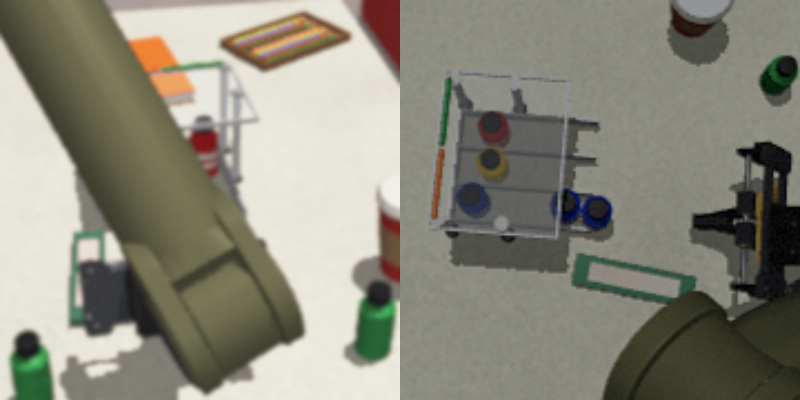

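```bash
python3 - <<'E'
from h import *
from plan import *
d=np.load('t2.npy')
for (u,v) in ((361,300),(345,300),(361,275),(372,272),(335,315)):
    X=back('top',u,v,d[v,u]); print(u,v,X.round(3))
plan((lane(-60,0,.5),rot(54),6))
E
```

```text
361 300 [ 0.349 -0.021  0.619]
345 300 [0.346 0.002 0.613]
361 275 [ 0.41  -0.082  0.015]
372 272 [ 0.392 -0.036  0.591]
335 315 [0.322 0.012 0.595]
leg max [1.   0.4  9.1  0.01 0.02 0.04]
6 x [1.0, 0.3, 9.1, -0.0, -0.0, -0.0]
```

Call:
servo_tool(commands=[1,0.5,9,0,0,0,1,0.5,9,0,0,0,1,0.5,9,0,0,0,1,0.3,9,0,0,0,1,0.3,9,0,0,0,1,0,9,0,0,0,0,0,0,0,0,0,0,0,0,0,0,0])

```text
time_s: 17.95
tool_pos: [0.5115, -0.0297, 0.0031]
tool_rot: [180.0, -54.0, 93.0]
force: [-0.6, -0.2, -0.5]
grip_width: 0.0007
```

```bash
python3 st.py g13; python3 - <<'E'
from h import *
from plan import *
d=np.load('t2.npy')
# finger tip in top view
p,R=cur(); zt=R.as_matrix()[:,2]; q=p-zt*.033; u0,v0=proj('top',q); print(u0,v0,q)
v=int(round(v0))
for u in range(int(u0)-6,int(u0)+8): 
    X=back('top',u,v,d[v,u]); print(u,X.round(4),round((X[:2]-O)@E_,4),round((X[:2]-O)@N_,4))
plan((lane(-10,0,.5),rot(54),6))
E
```

```text
18.05 [ 0.5117 -0.0304  0.0032] [179.9641 -53.9696  92.9814] [ 0.108  -0.1539  0.0012] 0.0006431522389589293
[  3.6472  44.0057  35.7688 100.4989 -58.872   95.7439  67.6738]
lane -0.0622428843198344 -0.0013453082072880673
357.0959416092389 238.60137509803016 [ 0.5130485  -0.05708113  0.02260499]
351 [ 0.5124 -0.0413 -0.0017] -0.0731 -0.0015
352 [ 0.5123 -0.0439  0.0023] -0.0758 -0.0013
353 [ 0.5125 -0.0467  0.0044] -0.0786 -0.0013
354 [ 5.134e-01 -5.000e-02  5.000e-04] -0.0819 -0.002
355 [ 0.5099 -0.0504  0.031 ] -0.0821 0.0015
356 [ 0.5097 -0.0529  0.0364] -0.0845 0.0019
357 [ 0.5105 -0.056   0.0335] -0.0877 0.0013
358 [ 0.5107 -0.0588  0.0348] -0.0905 0.0012
359 [ 0.5106 -0.0613  0.0387] -0.093 0.0014
360 [ 0.5106 -0.0638  0.0419] -0.0955 0.0016
361 [ 0.5108 -0.0665  0.0438] -0.0982 0.0015
362 [ 0.5115 -0.0696  0.0412] -0.1014 0.001
363 [ 0.5107 -0.0716  0.0502] -0.1033 0.0018
364 [ 0.5114 -0.0747  0.048 ] -0.1064 0.0013
leg max [4.8  0.3  7.3  0.03 0.01 0.02]
6 x [4.8, -0.2, 7.3, 0.0, 0.0, -0.0]
```

View pics/g13.png

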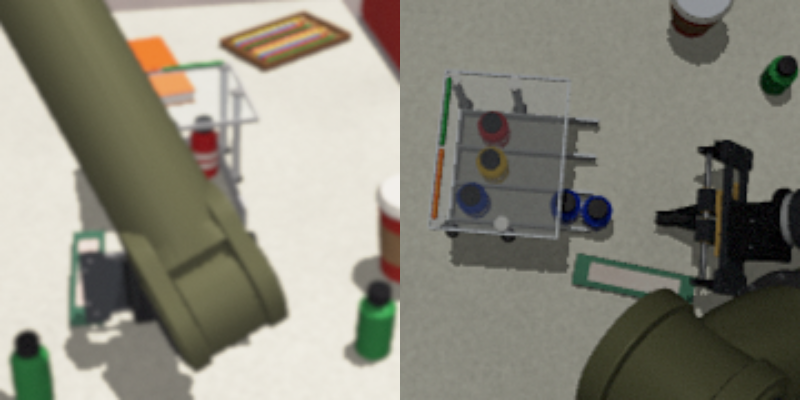

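Call:
servo_tool(commands=[3.5,0,9.8,0,0,0,5.9,0,8.1,0,0,0,5.9,0,8.1,0,0,0,5.9,0,8.1,0,0,0,5.9,0,8.1,0,0,0,0,0,0,0,0,0])

```text
time_s: 18.65
tool_pos: [0.5086, 0.0224, 0.0006]
tool_rot: [180.0, -54.1, 93.1]
force: [1.0, -0.5, 0.8]
grip_width: 0.0002
```

```bash
python3 st.py g14
```

```text
18.75 [0.5089 0.0204 0.0003] [179.9652 -53.9951  93.0399] [ 0.447  -0.9884  0.1364] 0.0002987561860444863
[ -0.4811  41.4822  34.7577 104.8294 -60.6283  92.209   66.3751]
lane -0.011330826014291594 -0.0013536025935265254
```

View pics/g14.png

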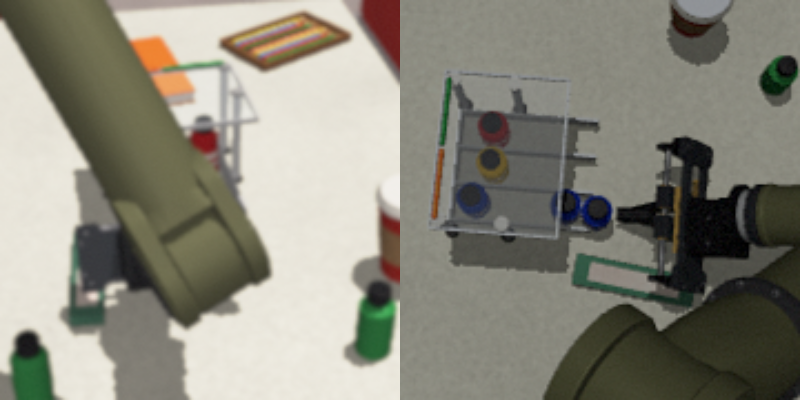

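The fingertip at top-crop (618,214) is just behind bottle B. Now a slow push.

Call:
servo_tool(commands=[2.35,0,3.2,0,0,0,2.35,0,3.2,0,0,0,2.35,0,3.2,0,0,0,2.35,0,3.2,0,0,0,2.95,0,4.05,0,0,0,2.95,0,4.05,0,0,0,2.95,0,4.05,0,0,0,2.95,0,4.05,0,0,0,2.95,0,4.05,0,0,0,2.95,0,4.05,0,0,0])

```text
time_s: 19.75
tool_pos: [0.5063, 0.0666, 0.0003]
tool_rot: [-180.0, -54.0, 93.0]
force: [1.1, -1.5, -1.2]
grip_width: 0.0005
```

```bash
python3 st.py g15
```

```text
19.85 [0.506  0.0674 0.0005] [-179.959   -54.0771   93.0416] [ 0.662  -0.9794  0.0469] 0.00017909997692901474
[ -4.287   39.1045  33.674  108.3335 -62.4175  89.0599  64.7845]
lane 0.03570222630544152 -0.0009890304141746704
```

View pics/g15.png

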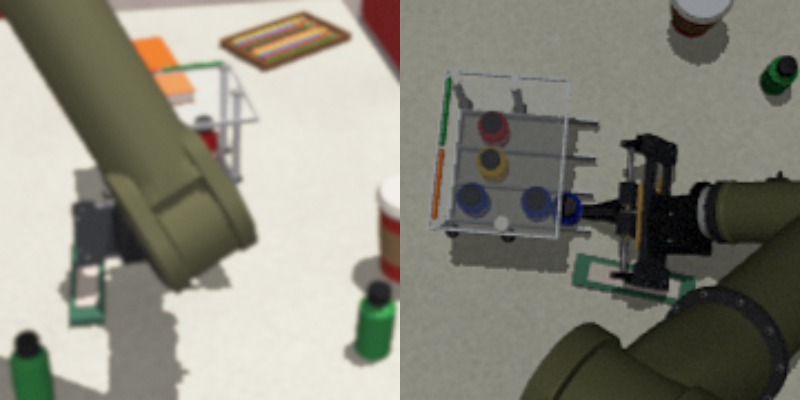

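Call:
servo_tool(commands=[2.35,0,3.2,0,0,0,2.35,0,3.2,0,0,0,2.35,0,3.2,0,0,0,2.35,0,3.2,0,0,0,2.35,0,3.2,0,0,0,2.35,0,3.2,0,0,0,2.35,0,3.2,0,0,0,2.35,0,3.2,0,0,0,2.35,0,3.2,0,0,0,1.2,0,1.6,0,0,0])

```text
time_s: 20.85
tool_pos: [0.5044, 0.1043, 0.0006]
tool_rot: [-180.0, -54.0, 93.0]
force: [-0.4, -1.5, 0.4]
grip_width: 0.0005
```

```bash
python3 st.py g16
```

```text
20.95 [0.5044 0.1043 0.0006] [-179.9892  -54.039    93.012 ] [-0.0386  0.3672 -0.5019] 0.00030732792909696986
[ -7.3325  37.2888  32.7154 110.7947 -64.0648  86.3965  63.353 ]
lane 0.07266926212246767 -0.0013302035561190096
```

View pics/g16.png

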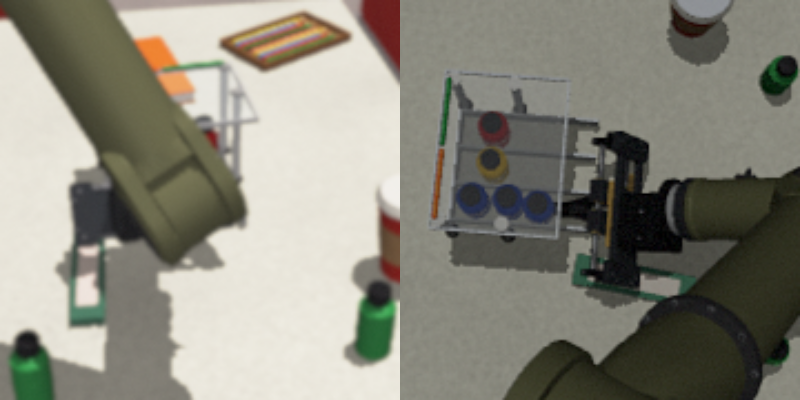

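Call:
servo_tool(commands=[1.2,0,1.6,0,0,0,1.2,0,1.6,0,0,0,1.2,0,1.6,0,0,0,0,0,0,0,0,0])

```text
time_s: 21.35
tool_pos: [0.5043, 0.1099, 0.0007]
tool_rot: [180.0, -54.0, 93.0]
force: [-0.4, -0.6, -0.8]
grip_width: 0.0004
```

Call:
servo_tool(commands=[1.2,0,1.6,0,0,0,0,0,0,0,0,0])

```text
time_s: 21.55
tool_pos: [0.5043, 0.1116, 0.0006]
tool_rot: [180.0, -54.0, 93.0]
force: [0.5, -2.4, -0.5]
grip_width: 0.0006
```

Call:
servo_tool(commands=[1.2,0,1.6,0,0,0,0,0,0,0,0,0])

```text
time_s: 21.75
tool_pos: [0.5042, 0.1136, 0.0006]
tool_rot: [180.0, -54.0, 93.0]
force: [1.3, -2.5, -0.4]
grip_width: 0.0004
```

Call:
servo_tool(commands=[0.9,0,1.2,0,0,0,0,0,0,0,0,0])

```text
time_s: 21.95
tool_pos: [0.5041, 0.1152, 0.0007]
tool_rot: [180.0, -54.0, 93.0]
force: [1.2, -2.9, -0.8]
grip_width: 0.0008
```

Call:
servo_tool(commands=[0.6,0,0.8,0,0,0,0,0,0,0,0,0])

```text
time_s: 22.15
tool_pos: [0.504, 0.1162, 0.0007]
tool_rot: [180.0, -54.0, 93.0]
force: [1.5, -2.5, -1.2]
grip_width: 0.0001
```

```bash
python3 st.py g17; python3 - <<'E'
import cv2
a=cv2.imread('pics/g17.png')
E
```

```text
22.25 [0.504  0.1161 0.0007] [179.9879 -53.9986  92.9848] [ 0.8533 -2.8367 -0.5317] 0.0004771688818108329
[ -8.3219  36.7133  32.3848 111.529  -64.636   85.4914  62.8509]
lane 0.084530376999705 -0.0015979990053016546
```

View pics/g17.png

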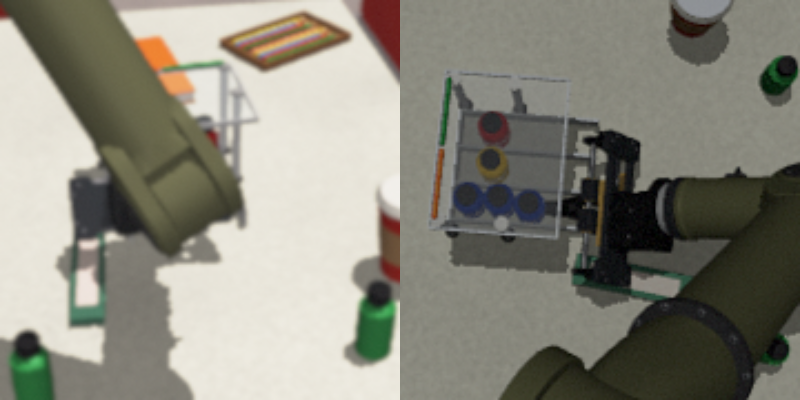

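Call:
servo_tool(commands=[0.6,0,0.8,0,0,0,0,0,0,0,0,0])

```text
time_s: 22.45
tool_pos: [0.5039, 0.1172, 0.0007]
tool_rot: [180.0, -54.0, 93.0]
force: [1.0, -2.2, -0.3]
grip_width: 0.0
```

Call:
servo_tool(commands=[0.6,0,0.8,0,0,0,0,0,0,0,0,0])

```text
time_s: 22.65
tool_pos: [0.5038, 0.1182, 0.0007]
tool_rot: [180.0, -54.0, 93.0]
force: [0.8, -2.3, -1.2]
grip_width: 0.0005
```

Call:
servo_tool(commands=[0.6,0,0.8,0,0,0,0,0,0,0,0,0])

```text
time_s: 22.85
tool_pos: [0.5039, 0.1187, 0.0007]
tool_rot: [180.0, -54.0, 93.0]
force: [0.8, -5.0, -1.6]
grip_width: 0.0
```

Call:
servo_tool(commands=[0.6,0,0.8,0,0,0,0,0,0,0,0,0])

```text
time_s: 23.05
tool_pos: [0.504, 0.1189, 0.0005]
tool_rot: [180.0, -53.9, 92.9]
force: [0.5, -6.1, -0.2]
grip_width: 0.0006
```

The tip has stalled and the force is rising to about 6 N, so the row is closed against the stop. Retreat.

Call:
servo_tool(commands=[-1.8,0,-2.4,0,0,0,-5.9,0,-8.1,0,0,0,-11.8,0,-16.2,0,0,0,-17.6,0,-24.3,0,0,0,-17.6,0,-24.3,0,0,0,-17.6,0,-24.3,0,0,0,-11.8,0,-16.2,0,0,0,10,0,-20,0,0,0,10,0,-30,0,0,0,10,0,-30,0,0,0])

```text
time_s: 24.05
tool_pos: [0.5132, -0.0702, 0.0743]
tool_rot: [-180.0, -54.1, 93.0]
force: [0.1, 0.5, 0.8]
grip_width: 0.0006
```

Call:
servo_tool(commands=[0,0,-30,0,0,0,0,0,-40,0,0,0,0,0,-40,0,0,0,0,0,-30,0,0,0,0,0,0,0,0,0])

```text
time_s: 24.55
tool_pos: [0.5192, -0.1874, 0.1578]
tool_rot: [179.7, -53.7, 93.0]
force: [0.3, 0.1, 0.0]
grip_width: 0.0004
```

```bash
python3 st.py g18
```

```text
24.65 [ 0.5193 -0.1832  0.1554] [179.917  -54.0023  93.0245] [-0.1729  0.4214 -0.5212] 0.0008548196633108924
[ 15.1076  42.5932  39.8774  81.5107 -53.0544 114.5023  61.8551]
lane -0.21520251170932686 -0.0006908926997335501
```

View pics/g18.png

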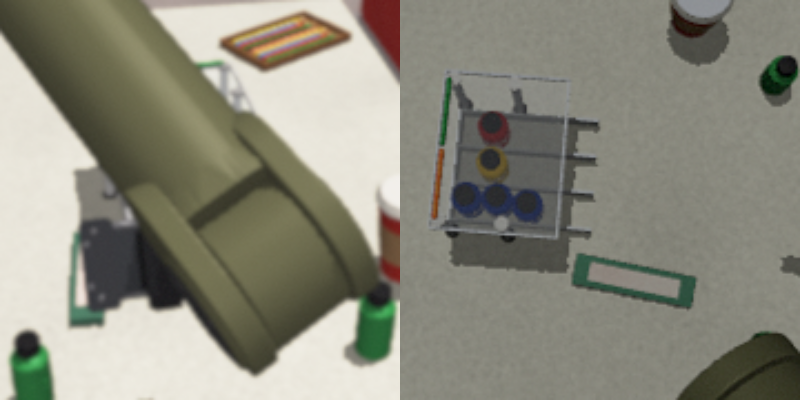

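Call:
servo_tool(commands=[0,0,-5,0,-6,0,0,0,-5,0,-6,0,0,0,-5,0,-6,0,0,0,-5,0,-6,0,0,0,-5,0,-6,0,0,0,-5,0,-6,0,0,0,-5,0,-6,0,0,0,-5,0,-6,0,0,0,-5,0,-6,0])

```text
time_s: 25.55
tool_pos: [0.5202, -0.2025, 0.1914]
tool_rot: [-180.0, 0.1, 93.1]
force: [-0.5, 0.8, -0.3]
grip_width: 0.0004
```

Call:
servo_tool(commands=[-30,-15,-10,0,0,0,-30,-15,-10,0,0,0,-30,-15,-10,0,0,0,0,0,0,0,0,0])

```text
time_s: 25.95
tool_pos: [0.4774, -0.3003, 0.2227]
tool_rot: [-180.0, 0.0, 92.7]
force: [0.0, -0.8, 0.3]
grip_width: 0.0008
```

```bash
python3 - <<'E'
from h import *
from plan import *
im,d=snap('side'); im2,d2=snap('top'); o=monitor.get_obs(); print(o['time_s'],o['tool_pos'],o['qpos'])
cv2.imwrite('pics/f_s.png',cv2.resize(im[150:250,260:350],(540,600),interpolation=cv2.INTER_CUBIC)[:,:,::-1])
cv2.imwrite('pics/f_t.png',cv2.resize(im2[160:290,245:385],(646,600),interpolation=cv2.INTER_CUBIC)[:,:,::-1])
cv2.imwrite('pics/f_side.png',im[:,:,::-1]); cv2.imwrite('pics/f_top.png',im2[:,:,::-1])
for x in(85,125,165): print(x,(proj('top',lane(x,0,85))-[245,160])*4.615,(proj('side',lane(x,0,85))-[260,150])*6)
# change vs start
for n,a in(('top',im2),('side',im)):
    b=cv2.imread(f'pics/{n}0.png')[:,:,::-1]; df=(np.abs(a.astype(int)-b).max(2)>50).astype('uint8')
    k,l,st,ce=cv2.connectedComponentsWithStats(df); print(n,[s.tolist() for s in st[1:] if s[4]>8])
E
```

```text
26.05 [ 0.47978983 -0.29548877  0.22122828] [-23.59773212  10.75174435  59.98959715  94.75336362  -9.52792572
  80.07438625  40.61764608]
85 [241.61512828 328.09501814] [185.14937491 278.86443384]
125 [176.0652255 322.4029678] [173.7740466  236.29344466]
165 [110.61326041 316.71942191] [162.99802549 195.96530062]
top [[543, 196, 19, 22, 188], [406, 200, 18, 23, 281], [383, 206, 225, 194, 18331], [299, 230, 5, 7, 11], [396, 257, 18, 20, 268], [436, 259, 12, 4, 16], [454, 260, 7, 3, 10], [437, 269, 6, 11, 18], [455, 270, 4, 6, 10], [50, 275, 195, 125, 6085], [451, 278, 5, 5, 11], [0, 280, 12, 40, 259], [406, 347, 6, 7, 10], [0, 349, 35, 51, 502], [37, 348, 89, 52, 2174], [381, 375, 9, 8, 14], [26, 387, 5, 6, 10], [28, 392, 8, 6, 19]]
side [[17, 0, 24, 62, 972], [80, 0, 21, 111, 1095], [132, 0, 53, 18, 482], [205, 0, 146, 244, 13848], [191, 44, 17, 5, 52], [180, 65, 46, 40, 645], [36, 141, 6, 4, 18], [97, 147, 3, 6, 13], [97, 150, 120, 80, 2495], [29, 176, 12, 29, 143], [315, 205, 13, 3, 23], [40, 208, 15, 16, 113], [44, 248, 21, 20, 194], [343, 267, 24, 41, 683], [47, 269, 5, 5, 16], [271, 270, 23, 42, 689], [38, 275, 12, 11, 55], [31, 287, 277, 113, 9706]]
```

View pics/f_s.png

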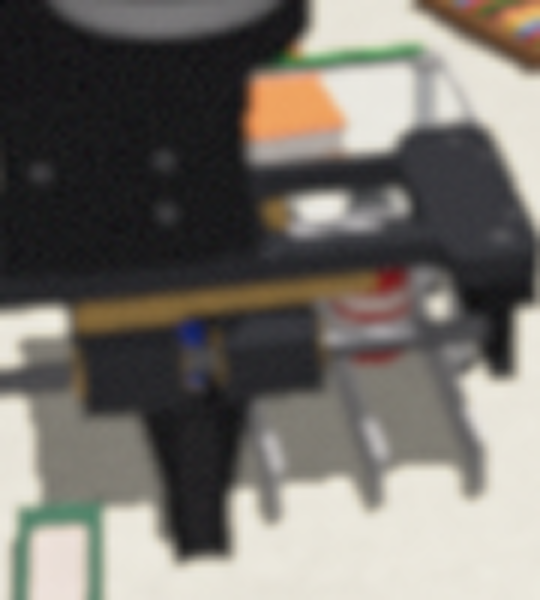

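View pics/f_t.png

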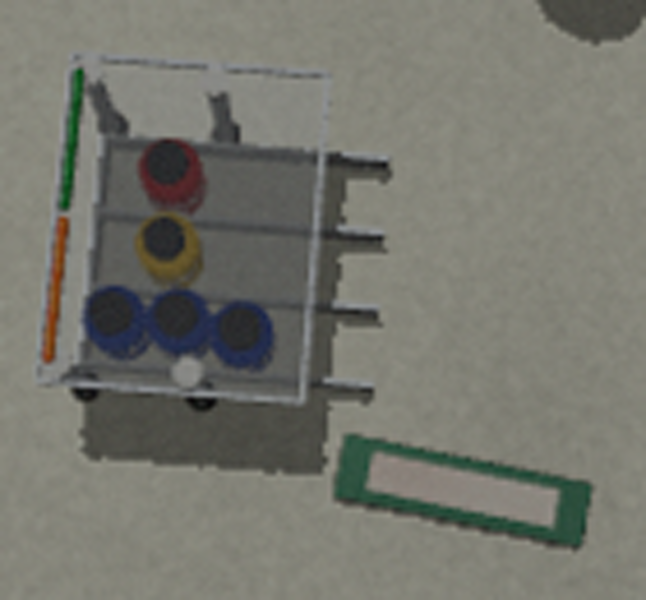

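View pics/f_side.png

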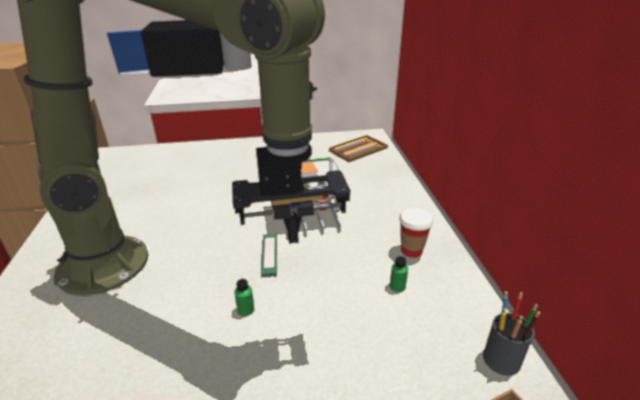

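Call:
servo_tool(commands=[0,40,-10,0,0,0,0,40,-10,0,0,0,0,40,-10,0,0,0,0,40,-10,0,0,0,0,30,-10,0,0,0,0,0,0,0,0,0])

```text
time_s: 26.65
tool_pos: [0.6749, -0.2816, 0.2691]
tool_rot: [-179.9, -0.1, 93.5]
force: [-0.1, 1.0, -0.3]
grip_width: 0.0002
```

```bash
python3 - <<'E'
from h import *
im,d=snap('side'); o=monitor.get_obs(); print(o['time_s'],o['tool_pos'],o['joint_velocities'])
cv2.imwrite('pics/f_s2.png',cv2.resize(im[150:250,260:350],(540,600),interpolation=cv2.INTER_CUBIC)[:,:,::-1])
E
```

```text
26.7 [ 0.67220157 -0.28329032  0.26926522] [-0.1121974  -2.80004096  2.45354952  3.9527065   1.90407772 -0.09339393
  0.32917558]
```

View pics/f_s2.png

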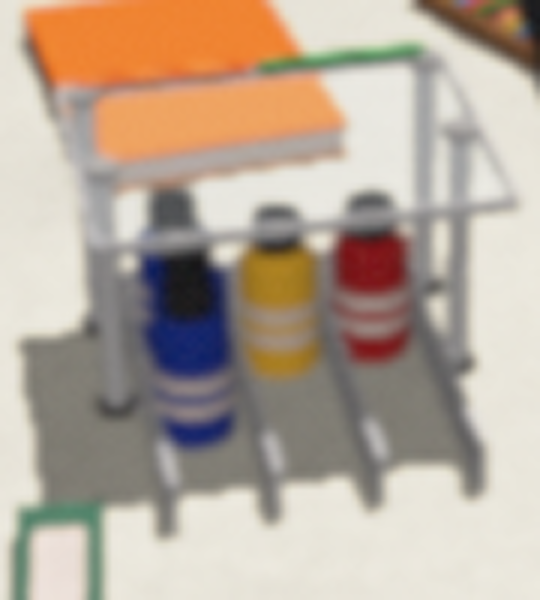

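All three blue bottles stand upright in a single file. Red and yellow have not moved. Handing in.

```bash
python3 -c "
from cell import env
print(env.sign_off())"
```

```text
the job is handed in; nothing more can be done
None
```

I put both loose blue bottles into the blue lane, closed them up against the stop and handed the job in at about 27 s. No verdict is reported.

**How:** I gripped each bottle upright and set it in the lane mouth. Bottle B pushed bottle A further in as it went. Then I pushed the whole row home with closed fingers tilted about 54° under the deck.

**Last checks:**
- **At the stop:** the fingers stalled at the end of the push and the force rose from about 2.5 N to 6 N, so the row was against the end stop.
- **Spacing:** the three caps in the top view are about one bottle diameter apart, within a few millimetres of where they should be. The middle bottle sits about 2–3 mm towards the next lane, inside the 12 mm limit.
- **Upright:** the side view shows the front blue bottle and the red and yellow bottles upright. The two rear blue bottles are partly hidden there, and I judged them from their caps.
- **Other things:** comparing the pictures with the start, the red and yellow bottles, cup, tin and book showed no visible movement. The arm is clear of everything.

**One disagreement:** the reported TCP was about 33 mm beyond the real finger ends along the tool. Camera depth showed it, and feeling down to a reported height below the table met no contact. I corrected for it in the moves after that.

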